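# Dish up three sausages and cover the plate

## Robot

A 6-joint arm with a two-finger parallel gripper is mounted at the origin on the work surface. World frame = base frame: x ahead of the robot, y to its left, z up, the work surface at z = 0. Lengths are in m, angles in rad, forces in N, time in s.
With the tool pointing down it reaches from about 0.3 to 0.75 m from the base axis. Payload 8.5 kg.
Tool frame: the origin (TCP) lies at the very end of the fingers, on their centre line; the grasp point (between the pads) lies bot.grip_point_offset behind it (bot.grip_point_offset is the distance from the TCP to the grasp point, in m); z points along the fingers, y is the line along which they close (so a half turn about z gives the same grasp; the last joint's range is limited). The gripper opens to 85 mm and grips with 20 to 120 N. Pads are 22 mm wide; open, the fingers measure 114 mm over their backs; the gripper's body (76 mm by 85 mm) begins 54 mm behind the grasp point. The pads swing forward as they close: fully open they stand 13 mm farther back than shut.
Start: joints at [-1.414, 0.381, 1.297, -0, 1.464, -0.215], TCP at [0.2, -0.512, 0.231] pointing down, gripper open.
Joint ranges: [-3.11, 3.11], [-0.89, 2.33], [0.22, 2.48], [-1.42, 4.56], [0.17, 2.85], [-2.88, 2.88]. Speed limits (rad/s): [2.39, 2.39, 3.14, 3.14, 3.14, 3.14].

## Interface

Orientations are given as a rotation vector (axis times angle).
In Python, from workcell import bot, vision, job gives the robot as it stands.
- The arm moves only by the tool carry_out, never from a script. Its argument "commands" is one flat list of numbers, 7 for each row, row after row: the shift along the tool's x, y, z normalised to -1 to 1, where 1 is 0.02 m, then the turn, a rotation vector about the tool's x, y, z normalised to -1 to 1, where 1 is 120 degrees, then the finger opening in mm, from 0 to 85.4. A call has 1 to 12 rows; each row shifts and turns the commanded pose from where the row before left it, along the tool's axes as they then stand; what a row does not reach is not made up. A row lasts 1/12 s, in which the tool goes at most 41.7 mm and 7.16 degrees, less where a joint would pass 70% of its speed; a pose out of reach is approached as far as the arm can. A call with a number of a shift or a turn outside -1 to 1 is refused whole. A call with a gripper value outside its range is refused whole. The fingers move at their own pace and stop on an object; "newtons" is the grip in N (left out, the last holds). Time passes only in rows, so rows that do not move let the fingers close. It gives the time, the measured TCP pose, the force, the opening and the grip force at its end, in the units of the state.
- bot.sense(): the state, without advancing time (a new reading comes with each control period).
- vision.grab_frame(name): name is "scene" or "top" or "wrist"; returns a dict with "frame" (420x560x3 uint8, red, green, blue), "fx", "fy", "cx", "cy" (pixels), "camera_from_world" (4x4, takes a point from world to camera coordinates); the wrist camera has in their place "mount" (4x4, takes a point from camera to tool coordinates, whose origin is the TCP and whose axes are the flange's). Camera axes: x right, y up, looking along -z (the intrinsics and any distortion apply to the point x, -y, -z); pixel columns grow to the right and rows downward; lengths in m; the calibration is good to about 2 mm. A picture is of the moment at which its call begins: read the wrist's pose just before it. There is no depth.
- job.sign_off(): hands the job in; it is judged then, once.
The state is a dict: "clock": time; "joint_pos": joint angles; "joint_velocities": joint speeds; "joint_torque": joint torques, N m; "tool_pos": TCP position; "eef_rot": TCP orientation; "ft_force": force on the tool from outside, world axes, zero at the start; "ft_torque": the same for the moment, N m; "width": finger opening in m; "gripper_force": force on a finger pad.
Only numpy, scipy, OpenCV 4.12 (cv2) and the standard library are available. Lean on these libraries where they do the work, as an engineer would, in place of code of your own. Each camera call takes 0.05 s, during which the arm holds its last target. There are 200 camera calls.

## Task

Dish up one portion: reach in under the warming rack, take three of the five sausages off the grill and lay them flat, in one layer and without dropping them, on the white dinner plate, leaving the other two on the grate. Then set the steel dome down, not dropped, over the plate to keep them warm, so that its rim rests level on the flat of the plate all round the three sausages. Leave the pumpkin slice, the bread roll, the small bowl and the tumbler where they are.

Things in the scene. Friction and masses are not known exactly. Their poses are not given: they have to be found in the camera images.
- grill: Table-top gas grill, fixed: black pan 280 mm deep (x) by 330 mm wide (y) on a stove base, its -x side to the robot. Origin on the table under its middle. Flat wire grate 262 x 312 mm, its top 100 mm above the origin; the pan's rim stands 7 mm above the grate. Grips stick out 30 mm at both sides. A wire warming rack, see the point rack_edge, stands over the rear half.
- rack_edge (a point): Middle of the level warming rack's front edge, on its underside, 150 mm above the grate; grill x -13 mm, axes as the grill's. Rack: 6 mm wires, 146 mm deep, 306 wide; legs at grill x 60 and 130, y +-150 mm, none in front. It stops a tool that comes straight down on the sausages; one leaning back to the robot by 35 to 40 degrees, moved along its own axis, gets in under the edge.
- sausage1: Brown grilled sausage, stiff, one of five alike: 100 mm long, 28 mm thick, slightly bent (ends 6 mm to its -y side), 45 to 90 g. Origin on its axis at mid-length, 14 mm above what it lies on; x along its length, away from the robot. They lie on the grate under the rack, about 54 mm apart, roughly along the grill's x, their middles about 50 mm beyond the rack's front edge.
- sausage2: Brown grilled sausage, stiff, one of five alike: 100 mm long, 28 mm thick, slightly bent (ends 6 mm to its -y side), 45 to 90 g. Origin on its axis at mid-length, 14 mm above what it lies on; x along its length, away from the robot. They lie on the grate under the rack, about 54 mm apart, roughly along the grill's x, their middles about 50 mm beyond the rack's front edge.
- sausage3: Brown grilled sausage, stiff, one of five alike: 100 mm long, 28 mm thick, slightly bent (ends 6 mm to its -y side), 45 to 90 g. Origin on its axis at mid-length, 14 mm above what it lies on; x along its length, away from the robot. They lie on the grate under the rack, about 54 mm apart, roughly along the grill's x, their middles about 50 mm beyond the rack's front edge.
- sausage4: Brown grilled sausage, stiff, one of five alike: 100 mm long, 28 mm thick, slightly bent (ends 6 mm to its -y side), 45 to 90 g. Origin on its axis at mid-length, 14 mm above what it lies on; x along its length, away from the robot. They lie on the grate under the rack, about 54 mm apart, roughly along the grill's x, their middles about 50 mm beyond the rack's front edge.
- sausage5: Brown grilled sausage, stiff, one of five alike: 100 mm long, 28 mm thick, slightly bent (ends 6 mm to its -y side), 45 to 90 g. Origin on its axis at mid-length, 14 mm above what it lies on; x along its length, away from the robot. They lie on the grate under the rack, about 54 mm apart, roughly along the grill's x, their middles about 50 mm beyond the rack's front edge.
- plate: White dinner plate, loose, round, 268 mm across and 18 mm high. Origin at the middle of its underside, z up. Its flat inner floor lies 6 mm above the origin and is 222 mm across; the rim slopes up outside that. 0.55 kg.
- dome: Round steel cover, open below, loose, standing on the table: 203 mm across at the rim, 85 mm high to its crown, 190 mm clear inside at sausage height, 0.22 to 0.38 kg, black knob on top. Origin in the middle of the rim's plane, z up. Over the plate its rim stands on the plate's flat floor, 6 mm above the plate's origin, with 9 mm to spare all round.
- dome_knob (a point): Centre of the dome's knob: upright round knob, 36 mm in diameter and 26 mm high, 110 mm above the dome's rim, 25 mm above its crown; below the knob a stem 18 mm thick and 12 mm long.
- pumpkin: Pumpkin slice, flat crescent about 115 x 35 mm, 13 mm thick, on the front half of the grate. Not to be disturbed.
- roll: Bread roll 130 x 46 mm, 34 mm high, on top of the warming rack, towards its rear. Not to be disturbed.
- bowl: Small white bowl 110 mm across, 45 mm high, on the table beyond the plate. Not to be disturbed.
- tumbler: Clear plastic tumbler 72 mm across, 110 mm high, on the table. Not to be disturbed.
Things that resemble listed ones, but are neither listed nor needed, are in the scene too. Leave any green look-alike of the sausage5 alone.

How it is judged:
By the outcome, as a careful person would: the job done as asked, in the order asked, and still so for the second after the job is handed in, with the robot touching nothing.
It also fails if it takes over 72 s, if anything falls off the work surface, if the arm or the gripper's body presses on something with over 40 N, if the wrist force passes 120 N, or if a joint passes its speed limit or range.

## Working session

There is one attempt and no reset: what is moved stays moved. The work goes in short steps, Python scripts to look and compute and a tool call to move; the robot and the scene stay as the last step left them, time stands still between calls to the robot, and variables do not carry over. Pictures are saved under pics/ and viewed, at most 11 in all, crops included, and the job is handed in when it is done.

Besides the shell and the picture viewer there is one more tool, called after ">>>" by a JSON object that holds its "name" and its "arguments", one argument or row to a line. carry_out: Moves the arm, as the interface text tells. Scaled input: -1 to 1 covers 0.02 m each way for a shift and 120 degrees each way for a turn. Its arguments: {"type":"object","properties":{"commands":{"type":"array"},"newtons":{"type":"number"}},"required":["commands"]}

```bash
mkdir -p pics; ls; python3 - <<'E'
from workcell import bot, vision
import cv2,numpy as np
s=bot.sense();print(s['clock'],s['tool_pos'],s['eef_rot'],s['width'],bot.grip_point_offset)
for n in['scene','top']:
    f=vision.grab_frame(n);cv2.imwrite(f'pics/{n}0.png',f['frame'][:,:,::-1]);np.save(f'pics/{n}0.npy',f,allow_pickle=True)
    print({k:v for k,v in f.items() if k!='frame'})
f=vision.grab_frame('wrist');print(f['mount'],f['fx'],f['cx'],f['cy'],f.keys())
E
```

```text
pics
0.0 [ 0.1997603  -0.5121332   0.23071808] [-3.08605603e+00 -5.80411994e-01 -2.90826012e-05] 0.08506138841246345 0.0187
{'fx': 421.64551013175077, 'fy': 421.64551013175077, 'cx': 285.9097048226614, 'cy': 208.13321541633687, 'camera_from_world': array([[-0.91966607, -0.39251465, -0.0121068 ,  0.4701722 ],
       [ 0.31889861, -0.76446387,  0.5602666 , -0.25883759],
       [-0.22916806,  0.51139733,  0.82822386, -1.10317694],
       [ 0.        ,  0.        ,  0.        ,  1.        ]])}
{'fx': 512.2334499029256, 'fy': 512.2334499029256, 'cx': 281.2288770656538, 'cy': 203.16777662434717, 'camera_from_world': array([[-0.02774063, -0.99955593,  0.01088121,  0.00808424],
       [ 0.99116595, -0.02609221,  0.13003561, -0.51788786],
       [-0.12969395,  0.01439235,  0.99144962, -1.69296433],
       [ 0.        ,  0.        ,  0.        ,  1.        ]])}
[[-5.44344966e-04  9.59689571e-01  2.81061615e-01  7.25335549e-02]
 [ 9.99999788e-01  6.23033248e-04 -1.90611795e-04  4.37036038e-04]
 [-3.58038882e-04  2.81061452e-01 -9.59689706e-01 -1.41535001e-01]
 [ 0.00000000e+00  0.00000000e+00  0.00000000e+00  1.00000000e+00]] 322.742293289501 281.6352243380146 210.47129928450076 dict_keys(['frame', 'fx', 'fy', 'cx', 'cy', 'mount'])
```

View pics/scene0.png

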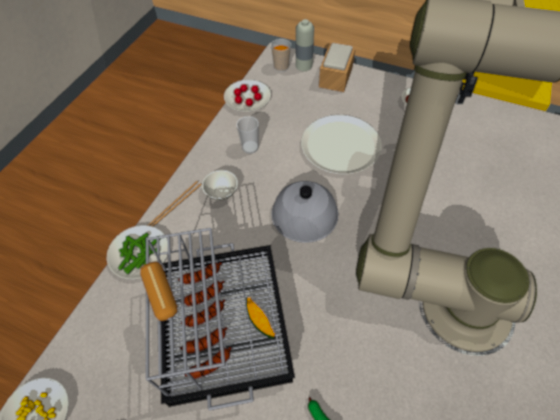

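View pics/top0.png

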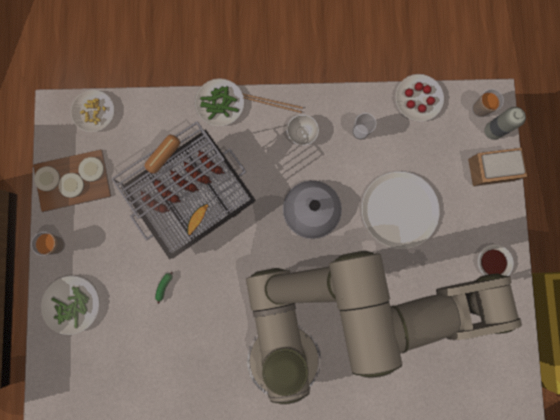

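The scene view shows the grill at bottom left: five brown sausages at about (200,275) to (210,362), the roll on the rack at (157,290) and the pumpkin at (260,317). The dome is at (305,210), the plate at (340,143), the bowl at (220,185) and the tumbler at (249,133). In the top view the sausages run from (158,200) to (212,165), the dome knob is at (315,205) and the plate is at (400,208).

Things that could be taken for a sausage are the green look-alike (163,288 top), the roll (163,153) and the pumpkin (198,220). I choose the brown ones on the grate and will check that in a crop.

```bash
cat > h.py <<'E'
import numpy as np,cv2
from scipy.spatial.transform import Rotation as R
def load(n): return np.load(f'pics/{n}.npy',allow_pickle=True).item()
def cam(f,pose=None):
    """returns world_from_cam"""
    if 'mount' in f:
        T=np.eye(4);T[:3,:3]=R.from_rotvec(pose[1]).as_matrix();T[:3,3]=pose[0];return T@f['mount']
    return np.linalg.inv(f['camera_from_world'])
def plane(f,W,uv,z):
    uv=np.atleast_2d(uv).astype(float)
    d=np.c_[(uv[:,0]-f['cx'])/f['fx'],-(uv[:,1]-f['cy'])/f['fy'],-np.ones(len(uv))]@W[:3,:3].T
    o=W[:3,3];return o+d*((z-o[2])/d[:,2])[:,None]
def proj(f,W,P):
    p=(np.atleast_2d(P)-W[:3,3])@W[:3,:3]
    return np.c_[f['cx']+f['fx']*p[:,0]/-p[:,2],f['cy']-f['fy']*p[:,1]/-p[:,2]]
E
python3 - <<'E'
from h import *
out=[]
for n,(x0,y0,x1,y1) in {'top0':(105,120,265,260),'scene0':(140,235,300,405)}.items():
    f=load(n);W=cam(f);im=f['frame'];hsv=cv2.cvtColor(im,cv2.COLOR_RGB2HSV)
    c=im[y0:y1,x0:x1,::-1];out.append(cv2.resize(c,(400,int(400*c.shape[0]/c.shape[1])),interpolation=cv2.INTER_CUBIC))
    m=((hsv[...,0]<11)|(hsv[...,0]>172))&(hsv[...,1]>110)&(hsv[...,2]>40)
    k=np.zeros(m.shape,np.uint8);k[y0:y1,x0:x1]=m[y0:y1,x0:x1]
    k=cv2.morphologyEx(k,cv2.MORPH_CLOSE,np.ones((3,3)))
    N,l,st,ce=cv2.connectedComponentsWithStats(k)
    for i in range(1,N):
        if st[i,4]>15: print(n,st[i],ce[i].round(1),plane(f,W,ce[i],.114)[0].round(3))
    # plate
    m=(hsv[...,1]<40)&(hsv[...,2]>175);k=m.astype(np.uint8);N,l,st,ce=cv2.connectedComponentsWithStats(k)
    for i in range(1,N):
        if st[i,4]>800: print('white',n,st[i],ce[i].round(1),plane(f,W,ce[i],.012)[0].round(3))
    m=(hsv[...,2]<45);k=m.astype(np.uint8);N,l,st,ce=cv2.connectedComponentsWithStats(k)
    for i in range(1,N):
        if 30<st[i,4]<400 and st[i,0]>280 and st[i,0]<340: print('dark',n,st[i],ce[i].round(1),plane(f,W,ce[i],.112)[0].round(3))
h=max(o.shape[0] for o in out);cv2.imwrite('pics/crop.png',np.hstack([cv2.copyMakeBorder(o,0,h-o.shape[0],0,0,0) for o in out]))
E
```

```text
top0 [201 156   7   6  25] [203.7 158.6] [0.66  0.243 0.114]
top0 [206 162   8   6  27] [208.9 164.3] [0.641 0.226 0.114]
top0 [186 166   7   6  28] [188.9 168.4] [0.629 0.291 0.114]
top0 [212 166  10   7  47] [216.9 169.6] [0.622 0.2   0.114]
top0 [191 171   9   7  33] [194.7 173.9] [0.61  0.272 0.114]
top0 [173 175   7   6  25] [176.  177.4] [0.6   0.333 0.114]
top0 [198 176  12   7  57] [203.7 179.2] [0.592 0.243 0.114]
top0 [178 180   9   6  27] [182.  182.4] [0.583 0.313 0.114]
top0 [157 185   7   7  24] [160.2 188. ] [0.567 0.383 0.114]
top0 [185 184  12   7  52] [190.9 187.3] [0.566 0.284 0.114]
top0 [162 191   8   6  29] [165.8 193.5] [0.549 0.365 0.114]
top0 [169 196  10   6  43] [173.7 198.7] [0.531 0.34  0.114]
top0 [160 206   4   5  17] [161.3 208.1] [0.502 0.379 0.114]
dark top0 [310 201  10   9  69] [314.2 204.9] [ 0.499 -0.111  0.112]
scene0 [216 262   6  10  33] [217.8 265.7] [0.614 0.189 0.114]
scene0 [205 264   8  14  78] [208.5 270.8] [0.629 0.21  0.114]
scene0 [194 270   8  12  79] [197.5 275.8] [0.647 0.233 0.114]
scene0 [183 274   8  10  69] [186.3 278.4] [0.669
[... 538 characters left out ...]
 16 101] [214.5 336.9] [0.536 0.349 0.114]
scene0 [222 328   5   9  22] [223.5 331.4] [0.523 0.33  0.114]
scene0 [199 337   8  14  98] [202.5 343.6] [0.554 0.373 0.114]
scene0 [186 341   9  13  93] [190.  346.8] [0.576 0.39  0.114]
scene0 [224 347   7  14  63] [226.9 352.5] [0.494 0.369 0.114]
scene0 [213 352   8  11  70] [216.6 357.9] [0.51  0.388 0.114]
scene0 [201 361   8   5  20] [204.8 363.2] [0.528 0.408 0.114]
scene0 [190 368  27  11 121] [201.3 372.9] [0.525 0.429 0.114]
white scene0 [ 302  115   75   56 2956] [338.5 140.3] [ 0.498 -0.421  0.012]
white scene0 [  7 379  60  41 846] [ 39.1 394. ] [0.88  0.605 0.012]
dark scene0 [301 186  10  12 106] [305.5 191.6] [ 0.497 -0.11   0.112]
```

View pics/crop.png

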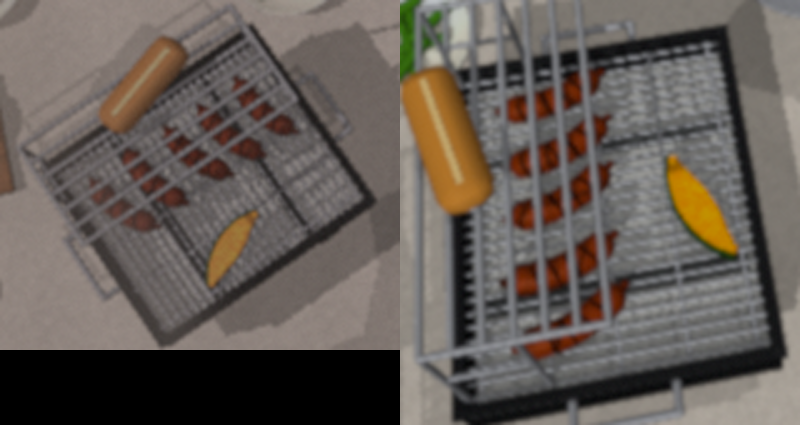

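The crop confirms five brown sausages under the rack wires, at (265,105), (230,130), (200,155), (155,175) and (125,205) in its left half. The pumpkin is at (232,248) and the roll at (145,85). The green look-alike lies off the grill, on the table.

Next: fit the sausage axes from both views, plus the grill, plate and dome.

```bash
python3 - <<'E'
from h import *
seeds=np.array([[.641,.222],[.610,.267],[.583,.307],[.549,.360],[.515,.395]])
for n,(x0,y0,x1,y1) in {'top0':(105,120,265,260),'scene0':(140,235,300,405)}.items():
    f=load(n);W=cam(f);hsv=cv2.cvtColor(f['frame'],cv2.COLOR_RGB2HSV)
    m=((hsv[...,0]<11)|(hsv[...,0]>172))&(hsv[...,1]>110)&(hsv[...,2]>40)
    v,u=np.nonzero(m);k=(u>x0)&(u<x1)&(v>y0)&(v<y1)
    P=plane(f,W,np.c_[u[k],v[k]],.114)[:,:2]
    d=np.array([np.cos(.87),np.sin(.87)]);nrm=np.array([-d[1],d[0]])
    for i,s in enumerate(seeds):
        q=P[(np.abs((P-s)@nrm)<.021)&(np.abs((P-s)@d)<.062)]
        c=q.mean(0);vx,vy,cx,cy=cv2.fitLine(q.astype(np.float32),cv2.DIST_HUBER,0,.001,.001).ravel()
        a=np.array([vx,vy])*np.sign(vx);t=(q-c)@a;mid=c+a*(t.min()+t.max())/2
        print(n,i+1,len(q),'mid',mid.round(4),'yaw',np.degrees(np.arctan2(a[1],a[0])).round(1),'len',np.ptp(t).round(3))
    # plate & dome by bright/contrast contour
    if n=='top0':
        cs=np.array([[169,256],[254,200]]);p=plane(f,W,cs,.107);print('front corners',p.round(3),np.linalg.norm(p[0]-p[1]))
        e=p[0]-p[1];e/=np.linalg.norm(e);gx=np.array([e[1],-e[0],0]);print('grill yaw',np.degrees(np.arctan2(gx[1],gx[0])),'edge',(p.mean(0)+gx*(.14-.013)).round(3),'centre',(p.mean(0)+gx*.14).round(3))
    b=(500,90,250) if 0 else ((350,160,450,255) if n=='top0' else (295,108,385,175))
    g=hsv[b[1]:b[3],b[0]:b[2]]
    k=((g[...,2]>(np.percentile(g[...,2],50)-25))&(g[...,1]<np.percentile(g[...,1],50)+15)).astype(np.uint8)
    cn,_=cv2.findContours(cv2.morphologyEx(k,cv2.MORPH_OPEN,np.ones((5,5))),0,2);c=max(cn,key=cv2.contourArea)[:,0]+b[:2]
    p=plane(f,W,c,.016)[:,:2].astype(np.float32);(cc,r)=cv2.minEnclosingCircle(p);A=np.c_[2*p,np.ones(len(p))];s=np.linalg.lstsq(A,(p**2).sum(1),rcond=None)[0]
    print('plate',n,np.round(cc,4),r,'lsq',s[:2].round(4),np.sqrt(s[2]+s[0]**2+s[1]**2).round(4))
E
```

```text
top0 1 108 mid [0.6461 0.2273] yaw 47.5 len 0.098
top0 2 121 mid [0.6106 0.2689] yaw 53.6 len 0.098
top0 3 109 mid [0.5855 0.3123] yaw 55.0 len 0.101
top0 4 111 mid [0.5539 0.3669] yaw 48.2 len 0.098
top0 5 23 mid [0.5155 0.4069] yaw 61.8 len 0.074
front corners [[0.349 0.356 0.107]
 [0.521 0.083 0.107]] 0.32329704036421764
grill yaw 32.229307451044974 edge [0.542 0.287 0.107] centre [0.553 0.294 0.107]
plate top0 [ 0.5052 -0.4135] 0.23198597133159637 lsq [ 0.4923 -0.3972] 0.1496
scene0 1 259 mid [0.6398 0.221 ] yaw 49.4 len 0.102
scene0 2 273 mid [0.6078 0.2664] yaw 51.3 len 0.103
scene0 3 288 mid [0.5813 0.3088] yaw 53.0 len 0.102
scene0 4 315 mid [0.5513 0.3661] yaw 48.6 len 0.107
scene0 5 274 mid [0.5136 0.4016] yaw 61.2 len 0.1
plate scene0 [ 0.4963 -0.4243] 0.21233350038528442 lsq [ 0.5478 -0.445 ] 0.1806
```

```bash
cat >> h.py <<'E'
def down(p,yaw,tilt=0,psi=None):
    """TCP pose: tool z leans along yaw by tilt; tool x points back to the robot; y perpendicular to heading psi"""
    a,t=np.radians([yaw,tilt]);b=np.radians(yaw if psi is None else psi)
    z=np.array([np.sin(t)*np.cos(a),np.sin(t)*np.sin(a),-np.cos(t)]);d=np.array([np.cos(b),np.sin(b),0])
    y=np.cross(d,z);y/=np.linalg.norm(y);y=-y  # x = y x z
    x=np.cross(y,z);T=np.eye(4);T[:3,:3]=np.c_[x,y,z];T[:3,3]=p;return T
def cur():
    from workcell import bot
    s=bot.sense();T=np.eye(4);T[:3,:3]=R.from_rotvec(s['eef_rot']).as_matrix();T[:3,3]=s['tool_pos'];return T,s
def twist(A,B,n=None,straight=False):
    from scipy.linalg import logm
    D=np.linalg.inv(A)@B;w=R.from_matrix(D[:3,:3]).as_rotvec();th=np.linalg.norm(w)
    if th<1e-6: v=D[:3,3]
    else:
        K=np.array([[0,-w[2],w[1]],[w[2],0,-w[0]],[-w[1],w[0],0]])
        V=np.eye(3)+(1-np.cos(th))/th**2*K+(th-np.sin(th))/th**3*K@K;v=np.linalg.solve(V,D[:3,3])
    if n is None: n=int(np.ceil(max(np.abs(v).max()/.0195,th/np.radians(6.9),np.linalg.norm(v)/.039)))
    n=max(n,1)
    print(n,'rows of',(np.r_[v/.02,w/np.radians(120)]/n).round(4).tolist());return n
E
python3 - <<'E'
from h import *
f=load('top0');W=cam(f);g=f['frame'];hsv=cv2.cvtColor(g,cv2.COLOR_RGB2HSV)
for n,b,c0,rng in(('top0',(355,165,448,252),(400,208),44),('scene0',(296,108,384,177),(340,143),46)):
    f=load(n);W=cam(f);gr=cv2.cvtColor(f['frame'],cv2.COLOR_RGB2LAB)[...,0].astype(float)
    # radial edges: strongest bright->dark step outward
    P=plane(f,W,[c0],.017)[0];pts=[]
    for a in np.radians(np.arange(0,360,4)):
        rr=np.arange(.115,.155,.001);q=P+np.c_[rr*np.cos(a),rr*np.sin(a),0*rr];uv=proj(f,W,q)
        s=cv2.remap(gr.astype(np.float32),uv[:,:1].astype(np.float32),uv[:,1:].astype(np.float32),1).ravel()
        d=np.abs(s[4:]-s[:-4]);i=d.argmax()+2;
        if d.max()>12: pts.append(q[i,:2])
    p=np.array(pts)
    for _ in range(4):
        A=np.c_[2*p,np.ones(len(p))];s=np.linalg.lstsq(A,(p**2).sum(1),rcond=None)[0];r=np.sqrt(s[2]+s[0]**2+s[1]**2)
        e=np.abs(np.hypot(*(p-s[:2]).T)-r);p=p[e<max(.003,np.median(e)*2)]
    print('plate',n,s[:2].round(4),r.round(4),len(p))
# clearance
E_=np.array([.542,.287,.25]);gn=np.array([np.cos(np.radians(33)),np.sin(np.radians(33)),0])
for m,psi in(((.642,.224),48.5),((.609,.267),52.5),((.583,.310),54)):
    for lean in(psi,psi-9,36):
      for off in (0,.01):
        z0=down((0,0,0),lean,40,psi)[:3,2];d=np.array([np.cos(np.radians(psi)),np.sin(np.radians(psi)),0])
        g=np.r_[m,.114]-d*off; tcp=g+z0*.008/.766*1
        T=down(tcp,lean,40,psi);best=9
        for sx in(-.038,.038):
            for sy in(-.0425,.0425):
                for k in np.arange(.073,.3,.002):
                    q=tcp+T[:3,:3]@[sx,sy,-k]
                    if q[2]>.245 and q[2]<.265: best=min(best,-(q-E_)@gn)
        print(psi,lean,off,'tcp',tcp.round(3),'clear',round(best,4),'ytilt',T[2,1].round(3))
T,s=cur();print(s['joint_pos'])
A=down((.483,-.129,.26),-63)  # x yaw=117
B=down((.45,.06,.36),44,40,50)
twist(T,A);twist(A,B)
E
```

```text
plate top0 [ 0.491  -0.4137] 0.1295 39
plate scene0 [ 0.4889 -0.4164] 0.1262 54
48.5 48.5 0 tcp [0.646 0.229 0.106] clear -0.0019 ytilt -0.0
48.5 48.5 0.01 tcp [0.64  0.222 0.106] clear 0.0077 ytilt -0.0
48.5 39.5 0 tcp [0.647 0.228 0.106] clear -0.0023 ytilt 0.13
48.5 39.5 0.01 tcp [0.641 0.221 0.106] clear 0.0073 ytilt 0.13
48.5 36 0 tcp [0.647 0.228 0.106] clear -0.0043 ytilt 0.179
48.5 36 0.01 tcp [0.641 0.22  0.106] clear 0.0053 ytilt 0.179
52.5 52.5 0 tcp [0.613 0.272 0.106] clear -0.0018 ytilt -0.0
52.5 52.5 0.01 tcp [0.607 0.264 0.106] clear 0.0077 ytilt -0.0
52.5 43.5 0 tcp [0.614 0.272 0.106] clear -0.0009 ytilt 0.13
52.5 43.5 0.01 tcp [0.608 0.264 0.106] clear 0.0085 ytilt 0.13
52.5 36 0 tcp [0.614 0.271 0.106] clear -0.003 ytilt 0.232
52.5 36 0.01 tcp [0.608 0.263 0.106] clear 0.0065 ytilt 0.232
54 54 0 tcp [0.587 0.315 0.106] clear -0.005 ytilt -0.0
54 54 0.01 tcp [0.581 0.307 0.106] clear 0.0044 ytilt -0.0
54 45 0 tcp [0.588 0.315 0.106] clear -0.0037 ytilt 0.13
54 45 0.01 tcp [0.582 0.307 0.106] clear 0.0056 ytilt 0.13
54 36 0 tcp [0.588 0.314 0.106] clear -0.0051 ytilt 0.251
54 36 0.01 tcp [0.583 0.306 0.106] clear 0.0042 ytilt 0.251
[-1.41430214e+00  3.81040162e-01  1.29798602e+00  1.31964841e-05
  1.46361209e+00 -2.15313159e-01]
26 rows of [0.2705, -0.9675, -0.0555, -0.0, 0.0, 0.027]
18 rows of [-0.0799, -0.6631, -0.2783, 0.0167, 0.0142, -0.0507]
```

```bash
sed -i 's/;y=-y  # x = y x z//' h.py; python3 - <<'E'
from h import *
T,s=cur()
A=down((.483,-.129,.28),-63);d=np.array([np.cos(np.radians(48.5)),np.sin(np.radians(48.5)),0])
B=down((0,0,0),48.5,40);B[:3,3]=np.r_[.642,.224,.114]-d*.012+B[:3,2]*(.010-.17)
print(B[:3,3]);n=twist(T,A);n=twist(A,B)
E
```

```text
[0.56590073 0.13798542 0.23656711]
27 rows of [0.9574, 0.2676, -0.0908, -0.0, -0.0, -0.0295]
17 rows of [-0.0765, 0.9026, 0.2884, -0.019, -0.0129, -0.0521]
```

>>> {"name": "carry_out", "arguments": {
  "commands": [0.957, 0.268, -0.091, 0, 0, -0.0295, 42, 0.957, 0.268, -0.091, 0, 0, -0.0295, 42, 0.957, 0.268, -0.091, 0, 0, -0.0295, 42, 0.957, 0.268, -0.091, 0, 0, -0.0295, 42, 0.957, 0.268, -0.091, 0, 0, -0.0295, 42, 0.957, 0.268, -0.091, 0, 0, -0.0295, 42, 0.957, 0.268, -0.091, 0, 0, -0.0295, 42, 0.957, 0.268, -0.091, 0, 0, -0.0295, 42, 0.957, 0.268, -0.091, 0, 0, -0.0295, 42, 0.957, 0.268, -0.091, 0, 0, -0.0295, 42, 0.957, 0.268, -0.091, 0, 0, -0.0295, 42, 0.957, 0.268, -0.091, 0, 0, -0.0295, 42]
}}

```text
clock: 1.15
tool_pos: [0.4116, -0.4127, 0.2528]
eef_rot: [-2.664, -1.663, -0.0]
ft_force: [-0.3, 0.4, -0.3]
width: 0.0418
gripper_force: 0.0
```

>>> {"name": "carry_out", "arguments": {
  "commands": [0.957, 0.268, -0.091, 0, 0, -0.0295, 42, 0.957, 0.268, -0.091, 0, 0, -0.0295, 42, 0.957, 0.268, -0.091, 0, 0, -0.0295, 42, 0.957, 0.268, -0.091, 0, 0, -0.0295, 42, 0.957, 0.268, -0.091, 0, 0, -0.0295, 42, 0.957, 0.268, -0.091, 0, 0, -0.0295, 42, 0.957, 0.268, -0.091, 0, 0, -0.0295, 42, 0.957, 0.268, -0.091, 0, 0, -0.0295, 42, 0.957, 0.268, -0.091, 0, 0, -0.0295, 42, 0.957, 0.268, -0.091, 0, 0, -0.0295, 42, 0.957, 0.268, -0.091, 0, 0, -0.0295, 42, 0.957, 0.268, -0.091, 0, 0, -0.0295, 42]
}}

```text
clock: 2.15
tool_pos: [0.4997, -0.1968, 0.2747]
eef_rot: [-1.881, -2.516, -0.0]
ft_force: [-0.4, -0.3, 0.3]
width: 0.042
gripper_force: 0.0
```

>>> {"name": "carry_out", "arguments": {
  "commands": [0.957, 0.268, -0.091, 0, 0, -0.0295, 42, 0.957, 0.268, -0.091, 0, 0, -0.0295, 42, 0.957, 0.268, -0.091, 0, 0, -0.0295, 42, -0.0765, 0.903, 0.288, -0.019, -0.013, -0.052, 42, -0.0765, 0.903, 0.288, -0.019, -0.013, -0.052, 42, -0.0765, 0.903, 0.288, -0.019, -0.013, -0.052, 42, -0.0765, 0.903, 0.288, -0.019, -0.013, -0.052, 42, -0.0765, 0.903, 0.288, -0.019, -0.013, -0.052, 42, -0.0765, 0.903, 0.288, -0.019, -0.013, -0.052, 42, -0.0765, 0.903, 0.288, -0.019, -0.013, -0.052, 42, -0.0765, 0.903, 0.288, -0.019, -0.013, -0.052, 42]
}}

```text
clock: 3.07
tool_pos: [0.6024, -0.0394, 0.2517]
eef_rot: [0.299, 2.775, 0.216]
ft_force: [0.5, -0.1, 0.5]
width: 0.0419
gripper_force: 0.0
```

```bash
python3 - <<'E'
from h import *
T,s=cur();print(s['clock'],s['tool_pos'],T[:3,:3].round(2),s['joint_pos'].round(2))
d=np.array([np.cos(np.radians(48.5)),np.sin(np.radians(48.5)),0])
B=down((0,0,0),48.5,40);B[:3,3]=np.r_[.642,.224,.114]-d*.012+B[:3,2]*(.010-.17)
twist(T,B)
E
```

```text
3.0667 [ 0.60239953 -0.03938062  0.25165148] [[-0.92  0.18  0.35]
 [ 0.23  0.97  0.11]
 [-0.32  0.18 -0.93]] [-0.36  0.32  1.38  0.25  1.15 -1.79]
10 rows of [-0.0125, 0.9158, 0.2302, -0.0171, -0.0115, -0.0468]
```

>>> {"name": "carry_out", "arguments": {
  "commands": [-0.0125, 0.916, 0.23, -0.017, -0.0115, -0.0468, 42, -0.0125, 0.916, 0.23, -0.017, -0.0115, -0.0468, 42, -0.0125, 0.916, 0.23, -0.017, -0.0115, -0.0468, 42, -0.0125, 0.916, 0.23, -0.017, -0.0115, -0.0468, 42, -0.0125, 0.916, 0.23, -0.017, -0.0115, -0.0468, 42, -0.0125, 0.916, 0.23, -0.017, -0.0115, -0.0468, 42, -0.0125, 0.916, 0.23, -0.017, -0.0115, -0.0468, 42, -0.0125, 0.916, 0.23, -0.017, -0.0115, -0.0468, 42, -0.0125, 0.916, 0.23, -0.017, -0.0115, -0.0468, 42, -0.0125, 0.916, 0.23, -0.017, -0.0115, -0.0468, 42, 0, 0, 0, 0, 0, 0, 42, 0, 0, 0, 0, 0, 0, 42]
}}

```text
clock: 4.07
tool_pos: [0.5793, 0.1484, 0.2479]
eef_rot: [-1.004, 2.288, 0.361]
ft_force: [-0.3, -0.1, -0.5]
width: 0.042
gripper_force: 0.0
```

```bash
python3 - <<'E'
from h import *
from workcell import vision
T,s=cur();f=vision.grab_frame('wrist');f['T']=T;np.save('pics/w1.npy',f,allow_pickle=True)
cv2.imwrite('pics/w1.png',f['frame'][:,:,::-1])
print(s['clock'],s['tool_pos'],s['joint_pos'].round(2))
W=T@f['mount'];hsv=cv2.cvtColor(f['frame'],cv2.COLOR_RGB2HSV)
m=((hsv[...,0]<11)|(hsv[...,0]>172))&(hsv[...,1]>110)&(hsv[...,2]>40)
v,u=np.nonzero(m);P=plane(f,W,np.c_[u,v],.114)[:,:2]
d=np.array([np.cos(.87),np.sin(.87)]);nrm=np.array([-d[1],d[0]])
for i,s_ in enumerate([[.642,.224],[.609,.267],[.583,.31],[.552,.366]]):
    q=P[(np.abs((P-s_)@nrm)<.022)&(np.abs((P-s_)@d)<.065)]
    if len(q)<50: continue
    c=q.mean(0);vx,vy,_,_=cv2.fitLine(q.astype(np.float32),cv2.DIST_HUBER,0,.001,.001).ravel()
    a=np.array([vx,vy])*np.sign(vx);t=(q-c)@a;w=(q-c)@[-a[1],a[0]]
    print(i+1,len(q),'mid',(c+a*(t.min()+t.max())/2).round(4),'yaw',np.degrees(np.arctan2(a[1],a[0])).round(1),'len',np.ptp(t).round(3),'wid',np.ptp(w).round(3))
E
```

```text
4.0667 [0.57925457 0.14844625 0.24788442] [-0.19  0.28  1.58  0.69  1.01 -2.88]
1 2027 mid [0.6457 0.225 ] yaw 47.9 len 0.119 wid 0.034
2 1896 mid [0.6116 0.2674] yaw 53.6 len 0.117 wid 0.034
3 1798 mid [0.5857 0.3107] yaw 56.3 len 0.12 wid 0.037
4 1842 mid [0.5557 0.3667] yaw 54.7 len 0.122 wid 0.042
```

View pics/w1.png

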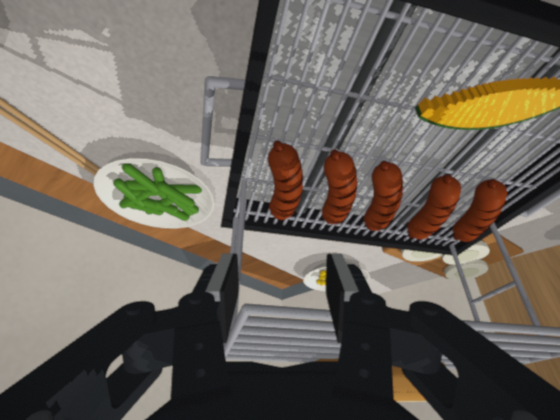

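The wrist view shows the five sausages at (285,180), (340,190), (384,195), (434,207) and (480,210). The rack legs are at (240,215) and (525,285) and the pumpkin is at (490,103). Positions agree with the fixed cameras, but joint 6 has reached its limit at −2.88. I'll fit a small kinematic model and choose a lean that stays in range.

```bash
cat > kin.py <<'E'
from h import *
from scipy.optimize import least_squares
e=lambda a,t:R.from_rotvec(np.array(a)*t).as_matrix()
X,Y,Z=(1,0,0),(0,1,0),(0,0,1)
def fk(q,p):
    h,a1,L1,eo,L2,lat,tl=p
    A=e(Z,q[0]);B=A@e(Y,q[1]);C=B@e(Y,q[2]);D=C@e(Z,q[3])@e(Y,q[4]);E=D@e(Z,q[5])
    pos=A@[a1,lat,h]+B@[0,0,L1]+C@[eo,0,L2]+D@[0,0,tl]
    return pos,E
E
python3 - <<'E'
from kin import *
T,s=cur()
q0=[-1.41430214,.38104016,1.29798602,0,1.46361209,-.21531316]
data=[(q0,[.1997603,-.5121332,.23071808],R.from_rotvec([-3.08605603,-.580411994,0]).as_matrix()),
([-.36,.32,1.38,.25,1.15,-1.79],[.6024,-.0394,.25165],R.from_rotvec([.299,2.775,.216]).as_matrix()),
(s['joint_pos'],s['tool_pos'],T[:3,:3])]
for q,p,Rr in data:
    print(np.degrees(R.from_matrix(fk(q,[0]*7)[1].T@Rr).as_rotvec()).round(1), np.degrees(R.from_matrix(Rr@fk(q,[0]*7)[1].T).as_rotvec()).round(1))
print(T.round(3))
f=lambda p:np.r_[np.concatenate([(fk(q,p)[0]-x)*w for (q,x,_),w in zip(data,(1,.3,1))]),(np.array(p)-[.35,0,.4,0,.4,.1,.25])*.01]
r=least_squares(f,[.35,0,.4,0,.4,.1,.25]);print(r.x.round(4),[(fk(q,r.x)[0]-x).round(4) for q,x,_ in data])
E
```

```text
[ 0.  0. 90.] [ -0.    0.1 -90. ]
[-0.3  0.1 90.3] [ 31.8  10.2 -83.9]
[ 0. -0. 90.] [ 38.   41.8 -70. ]
[[-0.529 -0.736  0.422  0.579]
 [-0.571  0.676  0.465  0.148]
 [-0.628  0.005 -0.778  0.248]
 [ 0.     0.     0.     1.   ]]
[0.229  0.0358 0.4677 0.1389 0.3443 0.1176 0.2571] [array([0.    , 0.0003, 0.0001]), array([ 0.0035, -0.001 ,  0.0002]), array([-0.0001, -0.0001, -0.0001])]
```

```bash
cat >> kin.py <<'E'
PAR=[.229,.0358,.4677,.1389,.3443,.1176,.2571]
LO=np.array([-3.11,-.89,.22,-1.42,.17,-2.88]);HI=np.array([3.11,2.33,2.48,4.56,2.85,2.88])
def ik(T,q0=(-.19,.28,1.58,.69,1.01,-2.8)):
    def f(q):
        p,E=fk(q,PAR);return np.r_[p-T[:3,3],.3*R.from_matrix((E@e(Z,np.pi/2)).T@T[:3,:3]).as_rotvec()]
    r=least_squares(f,q0);q=r.x;return q,np.abs(r.fun).max(),np.minimum(q-LO,HI-q).min()
E
python3 - <<'E'
from kin import *
for m,psi in(((.643,.224),48.5),((.610,.267),53),((.584,.310),55),((.553,.366),50),((.515,.404),61)):
  d=np.array([np.cos(np.radians(psi)),np.sin(np.radians(psi)),0])
  for lean in(psi,psi-8,psi-16,psi-24):
    o=[]
    for back in(0,.08,.17):
        B=down((0,0,0),lean,40,psi);B[:3,3]=np.r_[m,.114]-d*.012+B[:3,2]*(.010-back)
        q,er,mg=ik(B);o+=[q[5].round(2),q[3].round(2),er.round(3)]
    print(psi,lean,B[2,1].round(2),o)
E
```

```text
48.5 48.5 0.0 [np.float64(-3.05), np.float64(0.87), np.float64(0.0), np.float64(-3.02), np.float64(0.81), np.float64(0.0), np.float64(-2.99), np.float64(0.74), np.float64(0.0)]
48.5 40.5 -0.12 [np.float64(-3.11), np.float64(0.86), np.float64(0.0), np.float64(-3.07), np.float64(0.79), np.float64(0.0), np.float64(-3.02), np.float64(0.71), np.float64(0.0)]
48.5 32.5 -0.23 [np.float64(-3.12), np.float64(0.81), np.float64(0.0), np.float64(-3.07), np.float64(0.74), np.float64(0.0), np.float64(-3.0), np.float64(0.65), np.float64(0.0)]
48.5 24.5 -0.32 [np.float64(-3.04), np.float64(0.69), np.float64(0.0), np.float64(-2.98), np.float64(0.61), np.float64(0.0), np.float64(-2.9), np.float64(0.52), np.float64(0.0)]
53 53 0.0 [np.float64(-3.09), np.float64(0.89), np.float64(0.0), np.float64(-3.06), np.float64(0.82), np.float64(0.0), np.float64(-3.01), np.float64(0.75), np.float64(0.0)]
53 45 -0.12 [np.float64(-3.16), np.float64(0.89), np.float64(0.0), np.float64(-3.11), np.float64(0.81), np.float64(0.0), np.float64(-3.05), np.float64(0.72), np.float64(0.0)]
53 37 -0.23 [np.float64(-3.17), np.float
[... 1691 characters left out ...]
(0.0)]
61 61 0.0 [np.float64(-3.03), np.float64(0.92), np.float64(0.0), np.float64(-2.98), np.float64(0.83), np.float64(0.0), np.float64(-2.91), np.float64(0.74), np.float64(0.0)]
61 53 -0.12 [np.float64(-3.07), np.float64(0.9), np.float64(0.0), np.float64(-3.0), np.float64(0.8), np.float64(0.0), np.float64(-2.91), np.float64(0.69), np.float64(0.0)]
61 45 -0.23 [np.float64(-3.04), np.float64(0.82), np.float64(0.0), np.float64(-2.94), np.float64(0.7), np.float64(0.0), np.float64(-2.84), np.float64(0.58), np.float64(0.0)]
61 37 -0.32 [np.float64(-2.85), np.float64(0.59), np.float64(0.0), np.float64(-2.75), np.float64(0.48), np.float64(0.0), np.float64(-2.66), np.float64(0.38), np.float64(0.0)]
```

```bash
python3 - <<'E'
from kin import *
for k,(m,psi) in enumerate((((.643,.224),48.5),((.610,.267),53),((.584,.310),55),((.553,.366),50),((.515,.404),61))):
  d=np.array([np.cos(np.radians(psi)),np.sin(np.radians(psi)),0]);res=[]
  for tilt in(36,40):
   for mis in(0,5,10,15,20):
    for dl in(0,8,16,24):
     mg=9
     for back in(0,.17):
        B=down((0,0,0),psi-mis-dl,tilt,psi-mis);B[:3,3]=np.r_[m,.114]-d*.012+B[:3,2]*(.010-back)
        q,er,g=ik(B);mg=min(mg,g if er<.005 else -1)
     if mg>.08: res.append((mis+abs(np.degrees(np.arcsin(B[2,1])))*.7,tilt,mis,psi-mis-dl,B[2,1].round(2),mg.round(2)))
  print(k+1,[tuple(map(float,r)) for r in sorted(res)[:5]])
E
```

```text
1 [(10.0, 36.0, 10.0, 38.5, 0.0, 0.16), (12.927066189081234, 36.0, 5.0, 27.5, -0.2, 0.13), (14.041693892151915, 36.0, 10.0, 30.5, -0.1, 0.2), (15.0, 40.0, 15.0, 33.5, 0.0, 0.1), (15.000000000000004, 36.0, 15.0, 33.5, 0.0, 0.29)]
2 [(10.0, 36.0, 10.0, 43.0, 0.0, 0.12), (12.927066189081238, 36.0, 5.0, 32.0, -0.2, 0.08), (14.041693892151915, 36.0, 10.0, 35.0, -0.1, 0.16), (15.0, 36.0, 15.0, 38.0, 0.0, 0.24), (16.52411007366135, 36.0, 5.0, 24.0, -0.28, 0.22)]
3 [(10.0, 36.0, 10.0, 45.0, 0.0, 0.16), (11.524110073661351, 36.0, 0.0, 31.0, -0.28, 0.1), (12.927066189081227, 36.0, 5.0, 34.0, -0.2, 0.15), (14.041693892151912, 36.0, 10.0, 37.0, -0.1, 0.22), (15.0, 36.0, 15.0, 40.0, 0.0, 0.3)]
4 [(0.0, 36.0, 0.0, 50.0, 0.0, 0.19), (4.041693892151914, 36.0, 0.0, 42.0, -0.1, 0.24), (5.0, 36.0, 5.0, 45.0, 0.0, 0.32), (5.0, 40.0, 5.0, 45.0, 0.0, 0.1), (7.927066189081227, 36.0, 0.0, 34.0, -0.2, 0.21)]
5 [(5.0, 36.0, 5.0, 56.0, 0.0, 0.13), (7.927066189081234, 36.0, 0.0, 45.0, -0.2, 0.1), (9.041693892151915, 36.0, 5.0, 48.0, -0.1, 0.17), (10.0, 36.0, 10.0, 51.0, 0.0, 0.25), (11.52411007366135, 36.0, 0.0, 37.0, -0.28, 0.19)]
```

```bash
cat >> kin.py <<'E'
def grasp(m,psi,cmd,tilt=37,off=.016,lat=0,z=.106,back=0):
    """TCP pose; psi sausage yaw, cmd heading of tool, back = retreat along tool axis"""
    d=np.array([np.cos(np.radians(psi)),np.sin(np.radians(psi)),0]);n=np.array([-d[1],d[0],0])
    B=down((0,0,0),cmd,tilt);B[:3,3]=np.r_[m,.114]-d*off+n*lat
    B[:3,3]+=B[:3,2]*((.114-z)/np.cos(np.radians(tilt))-back);return B
def world(A,v,dyaw=0,pivot=None):
    B=A.copy();B[:3,3]=B[:3,3]+v
    if dyaw:
        Q=e(Z,np.radians(dyaw));B[:3,:3]=Q@B[:3,:3]
        if pivot is not None:B[:3,3]=Q@(B[:3,3]-pivot)+pivot
    return B
E
python3 - <<'E'
from kin import *
f=load('w1');W=f['T']@f['mount'];hsv=cv2.cvtColor(f['frame'],cv2.COLOR_RGB2HSV)
m=((hsv[...,0]<11)|(hsv[...,0]>172))&(hsv[...,1]>110)&(hsv[...,2]>40)
v,u=np.nonzero(m);k=(u>450)&(u<515)&(v>170)&(v<250);uv=np.c_[u[k],v[k]];P=plane(f,W,uv,.114)[:,:2]
c=P.mean(0);vx,vy,_,_=cv2.fitLine(P.astype(np.float32),2,0,.001,.001).ravel();print('s5',c,np.degrees(np.arctan2(vy,vx)))
T,s=cur()
H=grasp((.515,.404),61.5,56.5,back=.17,lat=.001);G=grasp((.515,.404),61.5,56.5,lat=.001)
print(H[:3,3],G[:3,3],[ (x[0].round(2),x[1],x[2]) for x in (ik(H),ik(G))])
twist(T,H);twist(H,G)
E
```

```text
s5 [0.51947735 0.39725369] 69.532845
[0.45334608 0.31012946 0.24176804] [0.50981396 0.39544311 0.106     ] [(array([ 0.17,  0.16,  1.74,  0.62,  0.87, -2.71]), np.float64(2.555213818311586e-10), np.float64(0.17184520668665515)), (array([ 0.32,  0.57,  1.62,  0.78,  0.56, -2.82]), np.float64(2.7404483010269665e-09), np.float64(0.05723138446137055))]
11 rows of [-0.162, 0.9068, 0.1629, -0.0041, 0.0014, -0.0055]
9 rows of [0.0, 0.0, 0.9444, -0.0, 0.0, 0.0]
```

>>> {"name": "carry_out", "arguments": {
  "commands": [-0.162, 0.907, 0.163, -0.0041, 0.0014, -0.0055, 38, -0.162, 0.907, 0.163, -0.0041, 0.0014, -0.0055, 38, -0.162, 0.907, 0.163, -0.0041, 0.0014, -0.0055, 38, -0.162, 0.907, 0.163, -0.0041, 0.0014, -0.0055, 38, -0.162, 0.907, 0.163, -0.0041, 0.0014, -0.0055, 38, -0.162, 0.907, 0.163, -0.0041, 0.0014, -0.0055, 38, -0.162, 0.907, 0.163, -0.0041, 0.0014, -0.0055, 38, -0.162, 0.907, 0.163, -0.0041, 0.0014, -0.0055, 38, -0.162, 0.907, 0.163, -0.0041, 0.0014, -0.0055, 38, -0.162, 0.907, 0.163, -0.0041, 0.0014, -0.0055, 38, -0.162, 0.907, 0.163, -0.0041, 0.0014, -0.0055, 38, 0, 0, 0, 0, 0, 0, 38]
}}

```text
clock: 5.12
tool_pos: [0.453, 0.3122, 0.242]
eef_rot: [-1.205, 2.24, 0.407]
ft_force: [-0.6, 0.6, -0.1]
width: 0.0377
gripper_force: 0.0
```

```bash
cat >> kin.py <<'E'
def saus(f,z=.114,amin=200):
    W=f['T']@f['mount'];hsv=cv2.cvtColor(f['frame'],cv2.COLOR_RGB2HSV)
    m=(((hsv[...,0]<11)|(hsv[...,0]>172))&(hsv[...,1]>110)&(hsv[...,2]>40)).astype(np.uint8)
    N,l,st,ce=cv2.connectedComponentsWithStats(cv2.morphologyEx(m,cv2.MORPH_CLOSE,np.ones((7,7))))
    for i in range(1,N):
        if st[i,4]<amin: continue
        v,u=np.nonzero((l==i)&(m>0));P=plane(f,W,np.c_[u,v],z)[:,:2]
        vx,vy,_,_=cv2.fitLine(P.astype(np.float32),2,0,.001,.001).ravel();a=np.array([vx,vy])*(1 if vx>0 else -1)
        c=P.mean(0);t=(P-c)@a;print(ce[i].round(),st[i,4],'mid',(c+a*(t.min()+t.max())/2).round(4),'yaw',np.degrees(np.arctan2(a[1],a[0])).round(1),'len',np.ptp(t).round(3),'near end',(c+a*t.min()).round(4))
E
python3 - <<'E'
from kin import *
from workcell import vision
T,s=cur();f=vision.grab_frame('wrist');f['T']=T;np.save('pics/w2.npy',f,allow_pickle=True)
cv2.imwrite('pics/w2.png',f['frame'][:,:,::-1])
print(s['clock'],s['tool_pos'],s['joint_pos'].round(2),s['width']);saus(f)
G=grasp((.515,.404),61.5,56.5,lat=.001);twist(T,G)
E
```

```text
5.1167 [0.4530284  0.31220991 0.24201524] [ 0.17  0.18  1.72  0.62  0.87 -2.71] 0.03771709619635398
[ 25. 142.] 3377 mid [0.6459 0.2281] yaw 35.0 len 0.114 near end [0.5991 0.1954]
[ 91. 148.] 3656 mid [0.6119 0.267 ] yaw 49.9 len 0.116 near end [0.5747 0.2228]
[155. 168.] 2832 mid [0.5863 0.3105] yaw 52.3 len 0.117 near end [0.5505 0.2642]
[225. 191.] 2086 mid [0.5562 0.3665] yaw 47.6 len 0.119 near end [0.5162 0.3226]
[278. 200.] 1858 mid [0.5198 0.405 ] yaw 55.5 len 0.117 near end [0.4865 0.3567]
9 rows of [0.0082, -0.0092, 0.9403, 0.0001, 0.0001, -0.0]
```

View pics/w2.png

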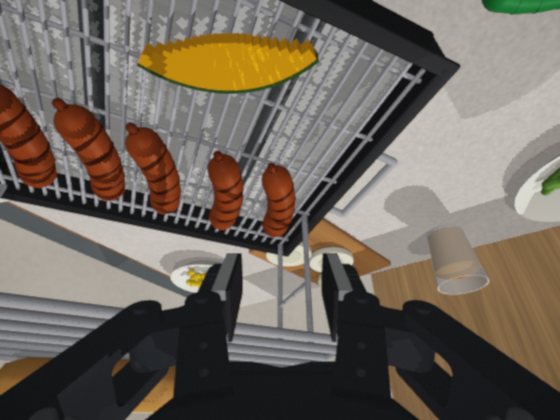

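The wrist view shows s5 at (278,200), centred between the fingertips (235 and 330), and s4 at (225,191). The rack's front wires are at rows 295 to 350 and a leg is at (300,235), behind s5. I go in along the tool axis.

```bash
python3 - <<'E'
from kin import *
T,s=cur();G=grasp((.517,.404),59,56.5);print(G[:3,3],ik(G));twist(T,G)
E
```

```text
[0.51208671 0.39531235 0.106     ] (array([ 0.32193989,  0.56837264,  1.61613912,  0.77339023,  0.55982201,
       -2.82065671]), np.float64(2.2910154831642433e-09), np.float64(0.059343288482066825))
9 rows of [0.0038, -0.012, 0.9449, 0.0001, 0.0001, -0.0]
```

>>> {"name": "carry_out", "arguments": {
  "commands": [0.004, -0.012, 0.945, 0, 0, 0, 38, 0.004, -0.012, 0.945, 0, 0, 0, 38, 0.004, -0.012, 0.945, 0, 0, 0, 38, 0.004, -0.012, 0.945, 0, 0, 0, 38, 0.004, -0.012, 0.945, 0, 0, 0, 38, 0.004, -0.012, 0.945, 0, 0, 0, 38, 0.004, -0.012, 0.945, 0, 0, 0, 38, 0.004, -0.012, 0.945, 0, 0, 0, 38, 0.004, -0.012, 0.945, 0, 0, 0, 38, 0, 0, 0, 0, 0, 0, 38]
}}

```text
clock: 6.0
tool_pos: [0.5145, 0.395, 0.1044]
eef_rot: [-1.2, 2.241, 0.405]
ft_force: [-1.4, -0.1, 0.7]
width: 0.0377
gripper_force: 0.2
```

>>> {"name": "carry_out", "arguments": {
  "commands": [0, 0, 0, 0, 0, 0, 15, 0, 0, 0, 0, 0, 0, 15, 0, 0, 0, 0, 0, 0, 15, 0, 0, 0, 0, 0, 0, 15, 0, 0, 0, 0, 0, 0, 15],
  "newtons": 40
}}

```text
clock: 6.42
tool_pos: [0.5125, 0.3949, 0.1064]
eef_rot: [-1.202, 2.24, 0.405]
ft_force: [0.5, -0.8, -0.9]
width: 0.027
gripper_force: 40.6
```

>>> {"name": "carry_out", "arguments": {
  "commands": [0, 0, -1, 0, 0, 0, 15, 0, 0, -1, 0, 0, 0, 15, 1, 0, -0.75, 0, 0, 0, 15, 1, 0, -0.75, 0, 0, 0, 15, 1, 0, -0.75, 0, 0, 0, 15, 1, 0, -0.75, 0, 0, 0, 15, -0.75, 0, -1, 0, 0, 0, 15, -0.75, 0, -1, 0, 0, 0, 15, -0.75, 0, -1, 0, 0, 0, 15, -0.75, 0, -1, 0, 0, 0, 15]
}}

```text
clock: 7.25
tool_pos: [0.4478, 0.3079, 0.2563]
eef_rot: [-1.197, 2.276, 0.384]
ft_force: [0.9, 0.9, -1.3]
width: 0.0267
gripper_force: 40.5
```

```bash
python3 - <<'E'
from kin import *
T,s=cur();print(s['clock'],T[:3,3],s['width'],s['gripper_force'],s['ft_force'])
# place heading: check IK at plate for several headings
pl=np.array([.490,-.415])
for hd in(-70,-55,-40,-25):
    o=[]
    for l in(-.05,0,.05):
        d=np.array([np.cos(np.radians(hd)),np.sin(np.radians(hd))]);n=np.array([-d[1],d[0]])
        P=grasp(pl+n*l,hd,hd);P[2,3]=.012;q,er,mg=ik(P,(-1,.5,1.6,.2,1,-2));o.append((q.round(2).tolist(),er.round(4),mg.round(2)))
    print(hd,o)
E
```

```text
7.25 [0.44776464 0.3078544  0.2563314 ] 0.026712411226667593 40.53981900215149 [ 0.87672426  0.90370687 -1.33078441]
-70 [([-0.87, 0.75, 1.72, -1.28, 0.22, -0.01], np.float64(0.0), np.float64(0.05)), ([-0.78, 0.77, 1.63, -1.08, 0.3, -0.15], np.float64(0.0), np.float64(0.13)), ([-0.69, 0.8, 1.53, -0.94, 0.39, -0.23], np.float64(0.0), np.float64(0.22))]
-55 [([-0.97, 0.74, 1.73, 0.27, 0.02, -1.85], np.float64(0.0), np.float64(-0.15)), ([-0.86, 0.75, 1.69, -0.83, 0.08, -0.66], np.float64(0.0), np.float64(-0.09)), ([-0.76, 0.77, 1.64, -0.87, 0.16, -0.55], np.float64(0.0), np.float64(-0.01))]
-40 [([-1.06, 0.75, 1.7, 1.24, 0.22, -3.1], np.float64(0.0), np.float64(-0.22)), ([-0.95, 0.75, 1.71, 1.25, 0.16, -3.02], np.float64(0.0), np.float64(-0.14)), ([-0.85, 0.75, 1.71, 1.09, 0.1, -2.78], np.float64(0.0), np.float64(-0.07))]
-25 [([-1.12, 0.77, 1.63, 1.1, 0.44, -3.2], np.float64(0.0), np.float64(-0.32)), ([-1.04, 0.75, 1.69, 1.2, 0.37, -3.24], np.float64(0.0), np.float64(-0.36)), ([-0.95, 0.74, 1.73, 1.3, 0.31, -3.28], np.float64(0.0), np.float64(-0.4))]
```

```bash
python3 - <<'E'
from kin import *
T,s=cur();print(np.degrees(np.arctan2(T[1,2],T[0,2])),np.degrees(np.arccos(-T[2,2])))
pl=np.array([.490,-.415])
for hd in range(-180,180,15):
    o=[]
    for l in(-.05,0,.05):
        d=np.array([np.cos(np.radians(hd)),np.sin(np.radians(hd))]);n=np.array([-d[1],d[0]])
        b=(0,-1,-1,0)
        for g in((-1,.5,1.6,.6,1,-2.5),(-1,.5,1.6,-1,1,0),(-1,.5,1.6,2,1,1),(-1,.5,1.6,3,1,2)):
            mm=[]
            for z in(.012,.12):
                P=grasp(pl+n*l,hd,hd);P[2,3]=z;q,er,mg=ik(P,g);q[3:]=(q[3:]+np.pi)%(2*np.pi)-np.pi
                if q[4]<0:q=q+[0,0,0,np.pi,-2*q[4],np.pi];q[3]=(q[3]+1.5)%(2*np.pi)-1.5;q[5]=(q[5]+np.pi)%(2*np.pi)-np.pi
                if q[3]<-1.42:q[3]+=2*np.pi
                mg=np.minimum(q-LO,HI-q).min();mm.append((mg if er<.003 else -1))
            if min(mm)>b[1]:b=(l,round(min(mm),2),0,q.round(1).tolist())
        o.append(b[1:])
    if min(x[0] for x in o)>.08:print(hd,o)
E
```

```text
55.7297872974018 35.28395208122764
-180 [(np.float64(0.52), 0, [-0.7, 0.9, 0.7, -0.4, 2.0, 0.8]), (np.float64(0.4), 0, [-0.7, 1.0, 0.6, -0.4, 2.0, 0.8]), (np.float64(0.25), 0, [-0.8, 1.1, 0.5, -0.5, 2.0, 0.7])]
-165 [(np.float64(0.68), 0, [-0.6, 0.9, 0.9, -0.5, 1.8, 0.7]), (np.float64(0.53), 0, [-0.7, 0.9, 0.7, -0.5, 1.8, 0.6]), (np.float64(0.35), 0, [-0.7, 1.0, 0.6, -0.6, 1.9, 0.5])]
-150 [(np.float64(0.83), 0, [-0.6, 0.8, 1.1, -0.6, 1.6, 0.5]), (np.float64(0.67), 0, [-0.6, 0.9, 0.9, -0.6, 1.6, 0.4]), (np.float64(0.49), 0, [-0.7, 1.0, 0.7, -0.6, 1.7, 0.4])]
-135 [(np.float64(0.73), 0, [-0.6, 0.7, 1.2, -0.6, 1.4, 0.4]), (np.float64(0.75), 0, [-0.6, 0.8, 1.0, -0.6, 1.4, 0.3]), (np.float64(0.64), 0, [-0.6, 0.9, 0.9, -0.6, 1.5, 0.2])]
-120 [(np.float64(0.62), 0, [-0.6, 0.7, 1.4, -0.7, 1.2, 0.2]), (np.float64(0.67), 0, [-0.6, 0.7, 1.2, -0.7, 1.2, 0.1]), (np.float64(0.71), 0, [-0.6, 0.8, 1.0, -0.7, 1.3, 0.1])]
-105 [(np.float64(0.5), 0, [-0.7, 0.6, 1.5, -0.8, 0.9, 0.0]), (np.float64(0.58), 0, [-0.6, 0.7, 1.3, -0.7, 1.0, -0.0]), (np.float64(0.64), 0, [-0.6, 0.7, 1.2, -0.7, 1.1, -0.1])]
-90
[... 1212 characters left out ...]
]
120 [(np.float64(0.18), 0, [-0.9, 1.1, 0.4, 0.1, 2.3, 1.8]), (np.float64(0.27), 0, [-0.9, 1.1, 0.5, 0.1, 2.2, 1.7]), (np.float64(0.34), 0, [-1.0, 1.0, 0.6, 0.0, 2.2, 1.6])]
135 [(np.float64(0.2), 0, [-0.8, 1.1, 0.4, -0.0, 2.3, 1.5]), (np.float64(0.23), 0, [-0.9, 1.1, 0.5, -0.1, 2.3, 1.5]), (np.float64(0.24), 0, [-0.9, 1.1, 0.5, -0.1, 2.2, 1.4])]
150 [(np.float64(0.27), 0, [-0.8, 1.1, 0.5, -0.2, 2.2, 1.3]), (np.float64(0.24), 0, [-0.8, 1.1, 0.5, -0.2, 2.2, 1.2]), (np.float64(0.19), 0, [-0.9, 1.1, 0.4, -0.3, 2.2, 1.1])]
165 [(np.float64(0.39), 0, [-0.7, 1.0, 0.6, -0.3, 2.1, 1.0]), (np.float64(0.3), 0, [-0.8, 1.0, 0.5, -0.3, 2.1, 1.0]), (np.float64(0.19), 0, [-0.8, 1.1, 0.4, -0.4, 2.2, 0.9])]
```

```bash
cat >> kin.py <<'E'
PL=np.array([.490,-.415])
def place(Rg,along,lat,slot,zrel,h=0,hd=-90):
    """TCP pose to lay a sausage with mid at PL+slot (x), heading hd; Rg grasp rotation, along/lat offsets TCP->mid, zrel TCP above support"""
    y0=np.degrees(np.arctan2(Rg[1,2],Rg[0,2]));T=np.eye(4);T[:3,:3]=e(Z,np.radians(hd-y0))@Rg
    d=np.array([np.cos(np.radians(hd)),np.sin(np.radians(hd))]);n=np.array([-d[1],d[0]])
    T[:3,3]=np.r_[PL+[slot,0]-d*along-n*lat,.006+zrel+h];return T
def check(A,B,n,q0):
    D=np.linalg.inv(A)@B;from scipy.linalg import logm,expm
    L=np.real(logm(D));out=[]
    for k in range(n+1):
        Tk=A@np.real(expm(L*k/n));q,er,mg=ik(Tk,q0);out.append((mg,er,np.abs(q-q0).max(),*Tk[:3,3]));q0=q
    o=np.array(out);print('minmargin',o[:,0].min().round(2),'err',o[:,1].max().round(4),'maxstep',o[1:,2].max().round(2));print(o[::max(1,n//3),3:].round(2).tolist());return q0
E
python3 - <<'E'
from kin import *
T,s=cur();Rg=R.from_rotvec([-1.202,2.24,.405]).as_matrix()
P=place(Rg,.010,.001,.05,.0064,.15);Q=place(Rg,.010,.001,.05,.0064,.001)
M=down((.50,-.05,.27),-20,36)
print(P[:3,3],Q[:3,3])
n=twist(T,M);q=check(T,M,n,s['joint_pos']);n=twist(M,P);q=check(M,P,n,q);n=twist(P,Q);check(P,Q,n,q)
E
```

```text
[ 0.539  -0.405   0.1624] [ 0.539  -0.405   0.0134]
20 rows of [0.1102, -0.9599, -0.1208, 0.0184, -0.0003, 0.0255]
minmargin 0.26 err 0.0 maxstep 0.06
[[0.45, 0.31, 0.26], [0.51, 0.21, 0.26], [0.54, 0.1, 0.26], [0.52, -0.01, 0.27]]
15 rows of [-0.6796, -0.6073, 0.9513, 0.0232, -0.0006, 0.0313]
minmargin 0.5 err 0.0 maxstep 0.12
[[0.5, -0.05, 0.27], [0.56, -0.16, 0.23], [0.58, -0.28, 0.2], [0.54, -0.41, 0.16]]
7 rows of [0.6419, -0.0015, 0.8489, 0.0, 0.0, 0.0]
minmargin 0.53 err 0.0 maxstep 0.04
[[0.54, -0.4, 0.16], [0.54, -0.4, 0.12], [0.54, -0.4, 0.08], [0.54, -0.4, 0.03]]
```

```bash
python3 - <<'E'
from kin import *
T,s=cur();Rg=R.from_rotvec([-1.202,2.24,.405]).as_matrix()
P=place(Rg,.010,.001,.05,.0064,.10);M1=down((.42,.19,.29),25,36);M=down((.52,-.06,.26),-30,36)
n=twist(T,M1);q=check(T,M1,n,s['joint_pos']);n=twist(M1,M);q=check(M1,M,n,q);n=twist(M,P);q=check(M,P,n,q)
E
```

```text
5 rows of [0.6043, -0.7284, -0.8481, 0.0298, -0.0012, 0.0412]
minmargin 0.26 err 0.0 maxstep 0.11
[[0.45, 0.31, 0.26], [0.45, 0.28, 0.26], [0.44, 0.26, 0.27], [0.44, 0.24, 0.28], [0.43, 0.21, 0.28], [0.42, 0.19, 0.29]]
14 rows of [-0.2698, -0.911, 0.3285, 0.0192, -0.0, 0.0265]
minmargin 0.52 err 0.0 maxstep 0.07
[[0.42, 0.19, 0.29], [0.47, 0.13, 0.28], [0.51, 0.06, 0.27], [0.52, -0.02, 0.26]]
16 rows of [-0.5359, -0.5085, 0.9721, 0.0186, -0.0005, 0.0252]
minmargin 0.51 err 0.0 maxstep 0.08
[[0.52, -0.06, 0.26], [0.57, -0.16, 0.21], [0.58, -0.27, 0.17], [0.55, -0.38, 0.12]]
```

>>> {"name": "carry_out", "arguments": {
  "commands": [0.604, -0.728, -0.848, 0.0298, -0.0012, 0.0412, 15, 0.604, -0.728, -0.848, 0.0298, -0.0012, 0.0412, 15, 0.604, -0.728, -0.848, 0.0298, -0.0012, 0.0412, 15, 0.604, -0.728, -0.848, 0.0298, -0.0012, 0.0412, 15, 0.604, -0.728, -0.848, 0.0298, -0.0012, 0.0412, 15, -0.27, -0.911, 0.3285, 0.0192, 0, 0.0265, 15, -0.27, -0.911, 0.3285, 0.0192, 0, 0.0265, 15, -0.27, -0.911, 0.3285, 0.0192, 0, 0.0265, 15, -0.27, -0.911, 0.3285, 0.0192, 0, 0.0265, 15, -0.27, -0.911, 0.3285, 0.0192, 0, 0.0265, 15, -0.27, -0.911, 0.3285, 0.0192, 0, 0.0265, 15, -0.27, -0.911, 0.3285, 0.0192, 0, 0.0265, 15]
}}

```text
clock: 8.25
tool_pos: [0.5115, 0.0783, 0.2735]
eef_rot: [0.058, 2.513, -0.017]
ft_force: [0.2, 0.1, 0.2]
width: 0.0268
gripper_force: 40.6
```

>>> {"name": "carry_out", "arguments": {
  "commands": [-0.27, -0.911, 0.3285, 0.0192, 0, 0.0265, 15, -0.27, -0.911, 0.3285, 0.0192, 0, 0.0265, 15, -0.27, -0.911, 0.3285, 0.0192, 0, 0.0265, 15, -0.27, -0.911, 0.3285, 0.0192, 0, 0.0265, 15, -0.27, -0.911, 0.3285, 0.0192, 0, 0.0265, 15, -0.27, -0.911, 0.3285, 0.0192, 0, 0.0265, 15, -0.27, -0.911, 0.3285, 0.0192, 0, 0.0265, 15, -0.536, -0.5085, 0.972, 0.0186, -0.0005, 0.0252, 15, -0.536, -0.5085, 0.972, 0.0186, -0.0005, 0.0252, 15, -0.536, -0.5085, 0.972, 0.0186, -0.0005, 0.0252, 15, -0.536, -0.5085, 0.972, 0.0186, -0.0005, 0.0252, 15, -0.536, -0.5085, 0.972, 0.0186, -0.0005, 0.0252, 15]
}}

```text
clock: 9.25
tool_pos: [0.5845, -0.1593, 0.2108]
eef_rot: [1.053, 2.317, -0.345]
ft_force: [0.4, 1.0, -0.8]
width: 0.0266
gripper_force: 40.5
```

```bash
python3 - <<'E'
from kin import *
T,s=cur();Rg=R.from_rotvec([-1.202,2.24,.405]).as_matrix();print(s['clock'],T[:3,3],s['width'],s['gripper_force'])
P=place(Rg,.010,.001,.05,.0064,.10)
n=twist(T,P)
E
```

```text
9.25 [ 0.58454011 -0.15927237  0.21083111] 0.026617268092491136 40.54493844509125
11 rows of [-0.5307, -0.5971, 0.9534, 0.0186, -0.0006, 0.0251]
```

>>> {"name": "carry_out", "arguments": {
  "commands": [-0.531, -0.597, 0.953, 0.0186, -0.0006, 0.0251, 15, -0.531, -0.597, 0.953, 0.0186, -0.0006, 0.0251, 15, -0.531, -0.597, 0.953, 0.0186, -0.0006, 0.0251, 15, -0.531, -0.597, 0.953, 0.0186, -0.0006, 0.0251, 15, -0.531, -0.597, 0.953, 0.0186, -0.0006, 0.0251, 15, -0.531, -0.597, 0.953, 0.0186, -0.0006, 0.0251, 15, -0.531, -0.597, 0.953, 0.0186, -0.0006, 0.0251, 15, -0.531, -0.597, 0.953, 0.0186, -0.0006, 0.0251, 15, -0.531, -0.597, 0.953, 0.0186, -0.0006, 0.0251, 15, -0.531, -0.597, 0.953, 0.0186, -0.0006, 0.0251, 15, -0.531, -0.597, 0.953, 0.0186, -0.0006, 0.0251, 15, 0, 0, 0, 0, 0, 0, 15]
}}

```text
clock: 10.25
tool_pos: [0.5455, -0.4083, 0.1107]
eef_rot: [1.856, 1.847, -0.623]
ft_force: [-0.9, 0.1, -1.3]
width: 0.0266
gripper_force: 40.5
```

```bash
python3 - <<'E'
from kin import *
from workcell import vision
T,s=cur();Rg=R.from_rotvec([-1.202,2.24,.405]).as_matrix();print(s['clock'],T[:3,3])
f=vision.grab_frame('wrist');f['T']=T;np.save('pics/w3.npy',f,allow_pickle=True)
t=vision.grab_frame('scene')
a=cv2.resize(f['frame'],(400,300));c=cv2.resize(t['frame'][80:230,260:460],(400,300),interpolation=2)
cv2.imwrite('pics/w3.png',np.hstack([a,c])[:,:,::-1])
saus(f,z=T[2,3]+.0076)
Q=place(Rg,.010,.001,.05,.0064,.001);twist(T,Q)
E
```

```text
10.25 [ 0.5454804  -0.40832231  0.11072257]
[280. 283.] 5948 mid [ 0.5428 -0.4335] yaw 84.9 len 0.147 near end [ 0.5363 -0.507 ]
[111. 305.] 589 mid [ 0.4554 -0.4329] yaw -26.5 len 0.029 near end [ 0.4426 -0.4265]
4 rows of [0.7657, -0.0809, 0.9462, -0.0006, -0.0002, -0.0001]
```

View pics/w3.png

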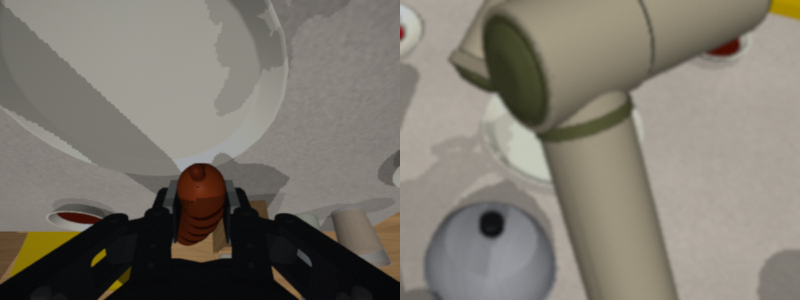

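The held sausage sits straight in the fingers at (200,200) in the left picture, with the plate below it. I lower it now.

>>> {"name": "carry_out", "arguments": {
  "commands": [0.766, -0.081, 0.946, -0.0006, 0, 0, 15, 0.766, -0.081, 0.946, -0.0006, 0, 0, 15, 0.766, -0.081, 0.946, -0.0006, 0, 0, 15, 0.54, -0.081, 0.66, -0.0006, 0, 0, 15, 0, 0, 0, 0, 0, 0, 15, 0, 0, 0, 0, 0, 0, 15]
}}

```text
clock: 10.85
tool_pos: [0.5416, -0.4017, 0.023]
eef_rot: [1.844, 1.852, -0.614]
ft_force: [0.0, 0.0, -0.2]
width: 0.0269
gripper_force: 40.5
```

```bash
python3 - <<'E'
from kin import *
f=load('w3');W=f['T']@f['mount'];p=plane(f,W,[[280,236]],f['T'][2,3]+.0076)[0];print('near end',p,'tcp->near',p-f['T'][:3,3])
T,s=cur();Rg=R.from_rotvec([-1.202,2.24,.405]).as_matrix();print(s['clock'],T[:3,3],s['ft_force'])
Q=place(Rg,.010,.001,.05,.0064,.0005);twist(T,Q)
E
```

```text
near end [ 0.54625141 -0.3644883   0.11832257] tcp->near [0.000771   0.04383401 0.0076    ]
10.85 [ 0.54159994 -0.40167902  0.02304319] [ 0.01031383  0.02739938 -0.18310202]
1 rows of [0.1732, -0.1317, 0.5043, 0.0031, -0.0004, 0.002]
```

>>> {"name": "carry_out", "arguments": {
  "commands": [0.1, -0.066, 0.25, 0.0016, 0, 0.001, 15, 0.1, -0.066, 0.25, 0.0016, 0, 0.001, 15, 0, 0, 0, 0, 0, 0, 15, 0, 0, 0, 0, 0, 0, 15]
}}

```text
clock: 11.18
tool_pos: [0.5386, -0.4054, 0.0127]
eef_rot: [1.853, 1.845, -0.619]
ft_force: [0.6, 0.5, -0.3]
width: 0.0264
gripper_force: 40.5
```

```bash
python3 - <<'E'
from kin import *
T,s=cur();print(s['clock'],T[:3,3],s['ft_force'],np.degrees(np.arctan2(T[1,2],T[0,2])),np.degrees(np.arccos(-T[2,2])))
E
```

```text
11.1833 [ 0.53864403 -0.40537221  0.01266028] [ 0.64972813  0.48786813 -0.29612638] -90.06280068157281 37.07769463978871
```

>>> {"name": "carry_out", "arguments": {
  "commands": [0.02, 0, 0.03, 0, 0, 0, 15, 0, 0, 0, 0, 0, 0, 36, 0, 0, 0, 0, 0, 0, 36, 0, 0, -0.4, 0, 0, 0, 36, 0, 0, -1, 0, 0, 0, 36, 0, 0, -1, 0, 0, 0, 36, 0, 0, -1, 0, 0, 0, 36, 0, 0, -1, 0, 0, 0, 36]
}}

```text
clock: 11.85
tool_pos: [0.5386, -0.3513, 0.0831]
eef_rot: [1.853, 1.846, -0.619]
ft_force: [-0.6, -0.2, 0.0]
width: 0.0358
gripper_force: 0.0
```

```bash
python3 - <<'E'
from kin import *
from workcell import vision
T,s=cur();print(s['clock'],T[:3,3],s['width'])
f=vision.grab_frame('wrist');f['T']=T;np.save('pics/w4.npy',f,allow_pickle=True);saus(f,z=.02)
M=down((.52,-.06,.26),-30,36);M1=down((.42,.19,.27),25,36)
H=grasp((.5545,.366),50,50,back=.17);G=grasp((.5545,.366),50,50)
n=twist(T,M);q=check(T,M,n,s['joint_pos']);n=twist(M,M1);q=check(M,M1,n,q);n=twist(M1,H);q=check(M1,H,n,q);print(q);n=twist(H,G);print(check(H,G,n,q))
E
```

```text
11.85 [ 0.53863917 -0.35132232  0.08310851] 0.03580963315693832
[280. 226.] 2972 mid [ 0.5365 -0.4189] yaw 82.7 len 0.122 near end [ 0.5288 -0.4794]
16 rows of [0.3592, 0.4212, -0.9546, -0.0186, 0.0005, -0.0252]
minmargin 0.49 err 0.0 maxstep 0.1
[[0.54, -0.35, 0.08], [0.57, -0.26, 0.14], [0.56, -0.16, 0.19], [0.53, -0.08, 0.25]]
14 rows of [0.3118, 0.911, -0.2707, -0.0192, -0.0, -0.0265]
minmargin 0.51 err 0.0 maxstep 0.07
[[0.52, -0.06, 0.26], [0.52, 0.02, 0.26], [0.49, 0.1, 0.27], [0.45, 0.16, 0.27]]
5 rows of [-0.6765, 0.3368, 0.8521, -0.0248, -0.0016, -0.0335]
minmargin 0.24 err 0.0 maxstep 0.12
[[0.42, 0.19, 0.27], [0.44, 0.21, 0.26], [0.45, 0.22, 0.26], [0.46, 0.24, 0.25], [0.47, 0.26, 0.25], [0.48, 0.28, 0.24]]
[ 0.11214385  0.17527897  1.72360718  0.59301295  0.83646182 -2.64475501]
9 rows of [0.0, 0.0, 0.9444, 0.0, 0.0, -0.0]
minmargin 0.13 err 0.0 maxstep 0.04
[[0.48, 0.28, 0.24], [0.5, 0.31, 0.2], [0.53, 0.33, 0.15], [0.55, 0.36, 0.11]]
[ 0.25765277  0.5759467   1.59911422  0.74307213  0.53894513 -2.75214045]
```

>>> {"name": "carry_out", "arguments": {
  "commands": [0.359, 0.421, -0.9546, -0.0186, 0.0005, -0.0252, 38, 0.359, 0.421, -0.9546, -0.0186, 0.0005, -0.0252, 38, 0.359, 0.421, -0.9546, -0.0186, 0.0005, -0.0252, 38, 0.359, 0.421, -0.9546, -0.0186, 0.0005, -0.0252, 38, 0.359, 0.421, -0.9546, -0.0186, 0.0005, -0.0252, 38, 0.359, 0.421, -0.9546, -0.0186, 0.0005, -0.0252, 38, 0.359, 0.421, -0.9546, -0.0186, 0.0005, -0.0252, 38, 0.359, 0.421, -0.9546, -0.0186, 0.0005, -0.0252, 38, 0.359, 0.421, -0.9546, -0.0186, 0.0005, -0.0252, 38, 0.359, 0.421, -0.9546, -0.0186, 0.0005, -0.0252, 38, 0.359, 0.421, -0.9546, -0.0186, 0.0005, -0.0252, 38, 0.359, 0.421, -0.9546, -0.0186, 0.0005, -0.0252, 38]
}}

```text
clock: 12.9
tool_pos: [0.5606, -0.1285, 0.2145]
eef_rot: [0.968, 2.346, -0.32]
ft_force: [0.1, -0.2, -0.3]
width: 0.0376
gripper_force: 0.0
```

>>> {"name": "carry_out", "arguments": {
  "commands": [0.359, 0.421, -0.9546, -0.0186, 0.0005, -0.0252, 38, 0.359, 0.421, -0.9546, -0.0186, 0.0005, -0.0252, 38, 0.359, 0.421, -0.9546, -0.0186, 0.0005, -0.0252, 38, 0.359, 0.421, -0.9546, -0.0186, 0.0005, -0.0252, 38, 0.312, 0.911, -0.271, -0.0192, 0, -0.0265, 38, 0.312, 0.911, -0.271, -0.0192, 0, -0.0265, 38, 0.312, 0.911, -0.271, -0.0192, 0, -0.0265, 38, 0.312, 0.911, -0.271, -0.0192, 0, -0.0265, 38, 0.312, 0.911, -0.271, -0.0192, 0, -0.0265, 38, 0.312, 0.911, -0.271, -0.0192, 0, -0.0265, 38, 0.312, 0.911, -0.271, -0.0192, 0, -0.0265, 38, 0.312, 0.911, -0.271, -0.0192, 0, -0.0265, 38]
}}

```text
clock: 13.9
tool_pos: [0.5073, 0.0971, 0.2642]
eef_rot: [-0.035, 2.513, 0.009]
ft_force: [0.1, -0.4, -0.5]
width: 0.0381
gripper_force: 0.0
```

>>> {"name": "carry_out", "arguments": {
  "commands": [0.312, 0.911, -0.271, -0.0192, 0, -0.0265, 38, 0.312, 0.911, -0.271, -0.0192, 0, -0.0265, 38, 0.312, 0.911, -0.271, -0.0192, 0, -0.0265, 38, 0.312, 0.911, -0.271, -0.0192, 0, -0.0265, 38, 0.312, 0.911, -0.271, -0.0192, 0, -0.0265, 38, 0.312, 0.911, -0.271, -0.0192, 0, -0.0265, 38]
}}

```text
clock: 14.4
tool_pos: [0.4378, 0.194, 0.2683]
eef_rot: [-0.549, 2.462, 0.175]
ft_force: [-0.4, 0.2, 0.3]
width: 0.0378
gripper_force: 0.0
```

```bash
python3 - <<'E'
from kin import *
T,s=cur();print(s['clock'],T[:3,3],s['width'])
H=grasp((.5545,.366),50,50,back=.17);n=twist(T,H)
E
```

```text
14.4 [0.43776023 0.19397362 0.2683279 ] 0.03783888989359445
4 rows of [-0.6918, 0.5167, 0.9242, -0.031, -0.0022, -0.0415]
```

>>> {"name": "carry_out", "arguments": {
  "commands": [-0.6765, 0.337, 0.852, -0.0248, -0.0016, -0.0335, 38, -0.6765, 0.337, 0.852, -0.0248, -0.0016, -0.0335, 38, -0.6765, 0.337, 0.852, -0.0248, -0.0016, -0.0335, 38, -0.6765, 0.337, 0.852, -0.0248, -0.0016, -0.0335, 38, -0.6765, 0.337, 0.852, -0.0248, -0.0016, -0.0335, 38, 0, 0, 0, 0, 0, 0, 38, 0, 0, 0, 0, 0, 0, 38]
}}

```text
clock: 14.98
tool_pos: [0.505, 0.2803, 0.2389]
eef_rot: [-1.07, 2.299, 0.356]
ft_force: [0.6, -0.1, 0.7]
width: 0.0379
gripper_force: 0.0
```

```bash
python3 - <<'E'
from kin import *
from workcell import vision
T,s=cur();print(s['clock'],T[:3,3],s['joint_pos'].round(2))
f=vision.grab_frame('wrist');f['T']=T;np.save('pics/w5.npy',f,allow_pickle=True);saus(f)
G=grasp((.5545,.366),50,50);print(G[:3,3]);n=twist(T,G)
E
```

```text
14.9833 [0.50495763 0.28032176 0.23889671] [ 0.11  0.23  1.67  0.59  0.84 -2.64]
[105. 148.] 3778 mid [0.6458 0.224 ] yaw 45.6 len 0.116 near end [0.6052 0.1825]
[175. 160.] 3096 mid [0.6112 0.2667] yaw 51.1 len 0.113 near end [0.5757 0.2227]
[234. 174.] 2553 mid [0.5853 0.3099] yaw 53.4 len 0.114 near end [0.5512 0.2641]
[300. 192.] 2102 mid [0.5557 0.3655] yaw 49.5 len 0.117 near end [0.5177 0.321 ]
[0.5480904  0.35836134 0.106     ]
9 rows of [0.0548, 0.0957, 0.8822, -0.0001, -0.0002, -0.0001]
```

>>> {"name": "carry_out", "arguments": {
  "commands": [0.25, 0.43, 0.5, 0, 0, 0, 38, 0.245, 0.43, 0.5, 0, 0, 0, 38, 0, 0, 0.99, 0, 0, 0, 38, 0, 0, 0.99, 0, 0, 0, 38, 0, 0, 0.99, 0, 0, 0, 38, 0, 0, 0.99, 0, 0, 0, 38, 0, 0, 0.99, 0, 0, 0, 38, 0, 0, 0.99, 0, 0, 0, 38, 0, 0, 0.95, 0, 0, 0, 38, 0, 0, 0, 0, 0, 0, 38, 0, 0, 0, 0, 0, 0, 38]
}}

```text
clock: 15.95
tool_pos: [0.5472, 0.3573, 0.1075]
eef_rot: [-1.07, 2.298, 0.355]
ft_force: [-0.0, 0.2, 0.7]
width: 0.038
gripper_force: 0.0
```

```bash
python3 - <<'E'
from kin import *
T,s=cur();print(s['clock'],T[:3,3],s['ft_force'],s['gripper_force'])
G=grasp((.555,.366),50,50);n=twist(T,G,1)
E
```

```text
15.95 [0.54718808 0.3573448  0.10751133] [-0.03079672  0.23062323  0.73973565] 0.0
1 rows of [-0.0218, -0.0209, 0.1109, -0.0008, -0.0012, -0.0004]
```

Closing, then the same way out as before.

>>> {"name": "carry_out", "arguments": {
  "commands": [-0.02, -0.02, 0.1, 0, 0, 0, 38, 0, 0, 0, 0, 0, 0, 15, 0, 0, 0, 0, 0, 0, 15, 0, 0, 0, 0, 0, 0, 15, 0, 0, 0, 0, 0, 0, 15]
}}

```text
clock: 16.37
tool_pos: [0.5493, 0.3582, 0.107]
eef_rot: [-1.069, 2.296, 0.354]
ft_force: [-3.2, -4.2, 6.7]
width: 0.0268
gripper_force: 41.2
```

>>> {"name": "carry_out", "arguments": {
  "commands": [0, 0, -1, 0, 0, 0, 15, 0, 0, -1, 0, 0, 0, 15, 1, 0, -0.75, 0, 0, 0, 15, 1, 0, -0.75, 0, 0, 0, 15, 1, 0, -0.75, 0, 0, 0, 15, 1, 0, -0.75, 0, 0, 0, 15, 1, 0, -0.75, 0, 0, 0, 15, -0.75, 0, -1, 0, 0, 0, 15, -0.75, 0, -1, 0, 0, 0, 15, -0.75, 0, -1, 0, 0, 0, 15, -0.75, 0, -1, 0, 0, 0, 15, 0, 0, 0, 0, 0, 0, 15]
}}

```text
clock: 17.37
tool_pos: [0.4595, 0.2604, 0.2598]
eef_rot: [-1.063, 2.323, 0.332]
ft_force: [0.7, 0.1, -0.2]
width: 0.0265
gripper_force: 40.5
```

```bash
python3 - <<'E'
from kin import *
T,s=cur();print(s['clock'],T[:3,3],s['width'],s['gripper_force'],np.degrees(np.arccos(-T[2,2])))
Rg=R.from_rotvec([-1.07,2.298,.355]).as_matrix()
P=place(Rg,.010,.000,.0,.006,.10);M1=down((.43,.17,.28),20,36);M=down((.52,-.06,.26),-30,36)
n=twist(T,M1);q=check(T,M1,n,s['joint_pos']);n=twist(M1,M);q=check(M1,M,n,q);n=twist(M,P);q=check(M,P,n,q)
E
```

```text
17.3667 [0.45950728 0.26044664 0.25975018] 0.026493095682784545 40.45830161834601 35.54328130540161
5 rows of [0.5024, -0.585, -0.6092, 0.0278, -0.0006, 0.0396]
minmargin 0.28 err 0.0 maxstep 0.13
[[0.46, 0.26, 0.26], [0.46, 0.24, 0.26], [0.45, 0.22, 0.27], [0.45, 0.2, 0.27], [0.44, 0.19, 0.28], [0.43, 0.17, 0.28]]
12 rows of [-0.3328, -0.9519, 0.3448, 0.0204, -0.0, 0.0281]
minmargin 0.52 err 0.0 maxstep 0.08
[[0.43, 0.17, 0.28], [0.48, 0.1, 0.27], [0.51, 0.02, 0.27], [0.52, -0.06, 0.26]]
16 rows of [-0.4714, -0.6487, 0.9242, 0.0186, -0.0004, 0.0251]
minmargin 0.49 err 0.0 maxstep 0.08
[[0.52, -0.06, 0.26], [0.55, -0.17, 0.21], [0.54, -0.28, 0.17], [0.5, -0.39, 0.12]]
```

>>> {"name": "carry_out", "arguments": {
  "commands": [0.502, -0.585, -0.609, 0.0278, -0.0006, 0.0396, 15, 0.502, -0.585, -0.609, 0.0278, -0.0006, 0.0396, 15, 0.502, -0.585, -0.609, 0.0278, -0.0006, 0.0396, 15, 0.502, -0.585, -0.609, 0.0278, -0.0006, 0.0396, 15, 0.502, -0.585, -0.609, 0.0278, -0.0006, 0.0396, 15, -0.333, -0.952, 0.345, 0.0204, 0, 0.0281, 15, -0.333, -0.952, 0.345, 0.0204, 0, 0.0281, 15, -0.333, -0.952, 0.345, 0.0204, 0, 0.0281, 15, -0.333, -0.952, 0.345, 0.0204, 0, 0.0281, 15, -0.333, -0.952, 0.345, 0.0204, 0, 0.0281, 15, -0.333, -0.952, 0.345, 0.0204, 0, 0.0281, 15, -0.333, -0.952, 0.345, 0.0204, 0, 0.0281, 15]
}}

```text
clock: 18.37
tool_pos: [0.5156, 0.0455, 0.2624]
eef_rot: [0.204, 2.516, -0.068]
ft_force: [-0.0, -0.1, -0.9]
width: 0.0269
gripper_force: 40.4
```

>>> {"name": "carry_out", "arguments": {
  "commands": [-0.333, -0.952, 0.345, 0.0204, 0, 0.0281, 15, -0.333, -0.952, 0.345, 0.0204, 0, 0.0281, 15, -0.333, -0.952, 0.345, 0.0204, 0, 0.0281, 15, -0.333, -0.952, 0.345, 0.0204, 0, 0.0281, 15, -0.333, -0.952, 0.345, 0.0204, 0, 0.0281, 15, -0.471, -0.649, 0.924, 0.0186, -0.0004, 0.0251, 15, -0.471, -0.649, 0.924, 0.0186, -0.0004, 0.0251, 15, -0.471, -0.649, 0.924, 0.0186, -0.0004, 0.0251, 15, -0.471, -0.649, 0.924, 0.0186, -0.0004, 0.0251, 15, -0.471, -0.649, 0.924, 0.0186, -0.0004, 0.0251, 15, -0.471, -0.649, 0.924, 0.0186, -0.0004, 0.0251, 15, -0.471, -0.649, 0.924, 0.0186, -0.0004, 0.0251, 15]
}}

```text
clock: 19.37
tool_pos: [0.5683, -0.2115, 0.1879]
eef_rot: [1.206, 2.26, -0.406]
ft_force: [0.5, -0.1, 0.2]
width: 0.0266
gripper_force: 40.2
```

>>> {"name": "carry_out", "arguments": {
  "commands": [-0.471, -0.649, 0.924, 0.0186, -0.0004, 0.0251, 15, -0.471, -0.649, 0.924, 0.0186, -0.0004, 0.0251, 15, -0.471, -0.649, 0.924, 0.0186, -0.0004, 0.0251, 15, -0.471, -0.649, 0.924, 0.0186, -0.0004, 0.0251, 15, -0.471, -0.649, 0.924, 0.0186, -0.0004, 0.0251, 15, -0.471, -0.649, 0.924, 0.0186, -0.0004, 0.0251, 15, -0.471, -0.649, 0.924, 0.0186, -0.0004, 0.0251, 15, -0.471, -0.649, 0.924, 0.0186, -0.0004, 0.0251, 15, -0.471, -0.649, 0.924, 0.0186, -0.0004, 0.0251, 15, 0, 0, 0, 0, 0, 0, 15, 0, 0, 0, 0, 0, 0, 15]
}}

```text
clock: 20.28
tool_pos: [0.511, -0.4043, 0.1059]
eef_rot: [1.852, 1.86, -0.629]
ft_force: [-1.5, -0.2, -0.4]
width: 0.0269
gripper_force: 40.2
```

```bash
python3 - <<'E'
from kin import *
from workcell import vision
T,s=cur();print(s['clock'],T[:3,3],s['width'])
f=vision.grab_frame('wrist');f['T']=T;np.save('pics/w6.npy',f,allow_pickle=True)
W=T@f['mount'];hsv=cv2.cvtColor(f['frame'],cv2.COLOR_RGB2HSV)
m=(((hsv[...,0]<11)|(hsv[...,0]>172))&(hsv[...,1]>110)&(hsv[...,2]>40)).astype(np.uint8)
N,l,st,ce=cv2.connectedComponentsWithStats(cv2.morphologyEx(m,cv2.MORPH_CLOSE,np.ones((7,7))))
print([(st[i].tolist(),ce[i].round()) for i in range(1,N) if st[i,4]>200])
saus(f,z=.02)
Rg=R.from_rotvec([-1.07,2.298,.355]).as_matrix()
Q=place(Rg,.008,.000,0,.0065,.001);twist(T,Q)
E
```

```text
20.2833 [ 0.5110183  -0.40426874  0.1058815 ] 0.02693407542292354
[([289, 86, 66, 127, 4828], array([324., 151.])), ([248, 222, 68, 119, 6154], array([279., 278.])), ([105, 301, 41, 14, 343], array([125., 306.]))]
[324. 151.] 4828 mid [ 0.5371 -0.4164] yaw 83.4 len 0.114 near end [ 0.5306 -0.4731]
[279. 278.] 6154 mid [ 0.5026 -0.6683] yaw 85.7 len 0.363 near end [ 0.489  -0.8492]
[125. 306.] 343 mid [ 0.2997 -0.6883] yaw 38.7 len 0.054 near end [ 0.2786 -0.7053]
4 rows of [0.6665, -0.2554, 0.9457, -0.0011, -0.0, 0.0006]
```

>>> {"name": "carry_out", "arguments": {
  "commands": [0.2, -0.6, 0.3, -0.001, 0, 0, 15, 0.5, -0.52, 0.7, -0.001, 0, 0, 15, 0.67, 0, 0.95, -0.001, 0, 0, 15, 0.67, 0, 0.95, -0.001, 0, 0, 15, 0.35, 0, 0.5, 0, 0, 0, 15, 0, 0, 0, 0, 0, 0, 15, 0, 0, 0, 0, 0, 0, 15]
}}

```text
clock: 20.92
tool_pos: [0.4893, -0.406, 0.0246]
eef_rot: [1.843, 1.86, -0.619]
ft_force: [0.6, -0.3, -0.4]
width: 0.0263
gripper_force: 40.2
```

```bash
python3 - <<'E'
from kin import *
T,s=cur();print(s['clock'],T[:3,3],s['ft_force'])
Rg=R.from_rotvec([-1.07,2.298,.355]).as_matrix()
Q=place(Rg,.008,.000,-.001,.0065,.0005);twist(T,Q,2)
E
```

```text
20.9167 [ 0.48928062 -0.40601504  0.02455383] [ 0.62628181 -0.26018825 -0.39238562]
2 rows of [0.1537, -0.0064, 0.2458, 0.0004, 0.0003, 0.0015]
```

>>> {"name": "carry_out", "arguments": {
  "commands": [0.154, -0.006, 0.246, 0.0004, 0.0003, 0.0015, 15, 0.154, -0.006, 0.246, 0.0004, 0.0003, 0.0015, 15, 0, 0, 0, 0, 0, 0, 15, 0, 0, 0, 0, 0, 0, 15]
}}

```text
clock: 21.25
tool_pos: [0.4889, -0.4078, 0.0132]
eef_rot: [1.851, 1.852, -0.618]
ft_force: [0.9, -0.8, 0.1]
width: 0.0262
gripper_force: 40.4
```

>>> {"name": "carry_out", "arguments": {
  "commands": [0, 0, 0, 0, 0, 0, 35, 0, 0, 0, 0, 0, 0, 35, 0, 0, -0.4, 0, 0, 0, 35, 0, 0, -1, 0, 0, 0, 35, 0, 0, -1, 0, 0, 0, 35, 0, 0, -1, 0, 0, 0, 35, 0, 0, -1, 0, 0, 0, 35, 0, 0, 0, 0, 0, 0, 35]
}}

```text
clock: 21.92
tool_pos: [0.4896, -0.3534, 0.0865]
eef_rot: [1.848, 1.85, -0.616]
ft_force: [1.0, 0.3, 0.8]
width: 0.0351
gripper_force: 0.0
```

```bash
python3 - <<'E'
from kin import *
from workcell import vision
T,s=cur();print(s['clock'],T[:3,3],s['width'])
f=vision.grab_frame('wrist');f['T']=T;np.save('pics/w7.npy',f,allow_pickle=True);saus(f,z=.02)
M=down((.52,-.06,.26),-30,36)
for m,psi,cmd in(((.6445,.224),48,38),((.6115,.267),53,43),((.585,.310),54.5,45)):
    H=grasp(m,psi,cmd,back=.17);G=grasp(m,psi,cmd);print(H[:3,3],G[:3,3]);
    n=twist(T,M);q=check(T,M,n,s['joint_pos']);n=twist(M,H);q=check(M,H,n,q);n=twist(H,G);check(H,G,n,q)
E
```

```text
21.9167 [ 0.48962645 -0.35344376  0.08653965] 0.03508144814304819
[279. 222.] 2962 mid [ 0.4873 -0.4198] yaw 83.5 len 0.121 near end [ 0.4805 -0.48  ]
[346. 219.] 2986 mid [ 0.5374 -0.4157] yaw 84.7 len 0.115 near end [ 0.532  -0.4729]
[0.55792414 0.15283372 0.24176804] [0.63854438 0.21582116 0.106     ]
15 rows of [0.3255, 0.6036, -0.9606, -0.0197, 0.0006, -0.0268]
minmargin 0.48 err 0.0 maxstep 0.09
[[0.49, -0.35, 0.09], [0.53, -0.26, 0.14], [0.54, -0.16, 0.2], [0.52, -0.06, 0.26]]
12 rows of [-0.1411, 0.9268, 0.2009, -0.0281, -0.0006, -0.038]
minmargin 0.2 err 0.0 maxstep 0.14
[[0.52, -0.06, 0.26], [0.56, 0.0, 0.25], [0.57, 0.08, 0.25], [0.56, 0.15, 0.24]]
9 rows of [0.0, 0.0, 0.9444, 0.0, 0.0, -0.0]
minmargin 0.12 err 0.0 maxstep 0.04
[[0.56, 0.15, 0.24], [0.58, 0.17, 0.2], [0.61, 0.19, 0.15], [0.64, 0.22, 0.11]]
[0.53145614 0.18855895 0.24176804] [0.60627988 0.25833321 0.106     ]
15 rows of [0.3255, 0.6036, -0.9606, -0.0197, 0.0006, -0.0268]
minmargin 0.48 err 0.0 maxstep 0.09
[[0.49, -0.35, 0.09], [0.53, -0.26, 0.14], [0.54, -0.16, 0.2], [0.52, -0.06, 0.26]]
14 rows of [-0.081
[... 217 characters left out ...]
in 0.07 err 0.0 maxstep 0.04
[[0.53, 0.19, 0.24], [0.56, 0.21, 0.2], [0.58, 0.24, 0.15], [0.61, 0.26, 0.11]]
[0.50762843 0.22889382 0.24176804] [0.5799715 0.3012369 0.106    ]
15 rows of [0.3255, 0.6036, -0.9606, -0.0197, 0.0006, -0.0268]
minmargin 0.48 err 0.0 maxstep 0.09
[[0.49, -0.35, 0.09], [0.53, -0.26, 0.14], [0.54, -0.16, 0.2], [0.52, -0.06, 0.26]]
16 rows of [-0.0337, 0.9675, 0.0982, -0.0232, -0.0004, -0.0314]
minmargin 0.21 err 0.0 maxstep 0.1
[[0.52, -0.06, 0.26], [0.56, 0.03, 0.25], [0.56, 0.13, 0.25], [0.52, 0.21, 0.24]]
9 rows of [0.0, 0.0, 0.9444, -0.0, 0.0, -0.0]
minmargin 0.11 err 0.0 maxstep 0.04
[[0.51, 0.23, 0.24], [0.53, 0.25, 0.2], [0.56, 0.28, 0.15], [0.58, 0.3, 0.11]]
```

>>> {"name": "carry_out", "arguments": {
  "commands": [0.3255, 0.604, -0.96, -0.0197, 0.0006, -0.0268, 38, 0.3255, 0.604, -0.96, -0.0197, 0.0006, -0.0268, 38, 0.3255, 0.604, -0.96, -0.0197, 0.0006, -0.0268, 38, 0.3255, 0.604, -0.96, -0.0197, 0.0006, -0.0268, 38, 0.3255, 0.604, -0.96, -0.0197, 0.0006, -0.0268, 38, 0.3255, 0.604, -0.96, -0.0197, 0.0006, -0.0268, 38, 0.3255, 0.604, -0.96, -0.0197, 0.0006, -0.0268, 38, 0.3255, 0.604, -0.96, -0.0197, 0.0006, -0.0268, 38, 0.3255, 0.604, -0.96, -0.0197, 0.0006, -0.0268, 38, 0.3255, 0.604, -0.96, -0.0197, 0.0006, -0.0268, 38, 0.3255, 0.604, -0.96, -0.0197, 0.0006, -0.0268, 38, 0.3255, 0.604, -0.96, -0.0197, 0.0006, -0.0268, 38]
}}

```text
clock: 22.97
tool_pos: [0.547, -0.1216, 0.2215]
eef_rot: [0.909, 2.375, -0.297]
ft_force: [-0.9, -0.1, 0.9]
width: 0.0383
gripper_force: 0.0
```

>>> {"name": "carry_out", "arguments": {
  "commands": [0.3255, 0.604, -0.96, -0.0197, 0.0006, -0.0268, 38, 0.3255, 0.604, -0.96, -0.0197, 0.0006, -0.0268, 38, 0.3255, 0.604, -0.96, -0.0197, 0.0006, -0.0268, 38, -0.141, 0.927, 0.201, -0.0281, -0.0006, -0.038, 38, -0.141, 0.927, 0.201, -0.0281, -0.0006, -0.038, 38, -0.141, 0.927, 0.201, -0.0281, -0.0006, -0.038, 38, -0.141, 0.927, 0.201, -0.0281, -0.0006, -0.038, 38, -0.141, 0.927, 0.201, -0.0281, -0.0006, -0.038, 38, -0.141, 0.927, 0.201, -0.0281, -0.0006, -0.038, 38, -0.141, 0.927, 0.201, -0.0281, -0.0006, -0.038, 38, -0.141, 0.927, 0.201, -0.0281, -0.0006, -0.038, 38]
}}

```text
clock: 23.88
tool_pos: [0.5923, 0.0729, 0.2438]
eef_rot: [-0.335, 2.488, 0.119]
ft_force: [-0.7, 0.6, -0.6]
width: 0.0379
gripper_force: 0.0
```

>>> {"name": "carry_out", "arguments": {
  "commands": [-0.141, 0.927, 0.201, -0.0281, -0.0006, -0.038, 38, -0.141, 0.927, 0.201, -0.0281, -0.0006, -0.038, 38, -0.141, 0.927, 0.201, -0.0281, -0.0006, -0.038, 38, -0.141, 0.927, 0.201, -0.0281, -0.0006, -0.038, 38, 0, 0, 0, 0, 0, 0, 38, 0, 0, 0, 0, 0, 0, 38]
}}

```text
clock: 24.38
tool_pos: [0.5796, 0.1469, 0.2383]
eef_rot: [-0.813, 2.387, 0.278]
ft_force: [0.5, -0.4, 0.2]
width: 0.0375
gripper_force: 0.0
```

```bash
python3 - <<'E'
from kin import *
from workcell import vision
T,s=cur();print(s['clock'],T[:3,3],s['joint_pos'].round(2))
f=vision.grab_frame('wrist');f['T']=T;np.save('pics/w8.npy',f,allow_pickle=True);saus(f)
G=grasp((.6445,.224),48,38);print(G[:3,3]);n=twist(T,G)
E
```

```text
24.3833 [0.57955555 0.14691887 0.2383109 ] [-0.15  0.27  1.61  0.6   0.89 -2.67]
[303. 193.] 2086 mid [0.6461 0.2253] yaw 47.0 len 0.119 near end [0.6056 0.1818]
[360. 193.] 2088 mid [0.6125 0.2687] yaw 53.2 len 0.12 near end [0.5767 0.2208]
[411. 198.] 2068 mid [0.5862 0.3117] yaw 55.6 len 0.121 near end [0.5521 0.2617]
[0.63854438 0.21582116 0.106     ]
9 rows of [0.0466, 0.0988, 0.8845, 0.0001, -0.0002, -0.0004]
```

>>> {"name": "carry_out", "arguments": {
  "commands": [0.21, 0.42, 0.5, 0, 0, 0, 39, 0.21, 0.42, 0.5, 0, 0, 0, 39, 0, 0, 0.99, 0, 0, 0, 39, 0, 0, 0.99, 0, 0, 0, 39, 0, 0, 0.99, 0, 0, 0, 39, 0, 0, 0.99, 0, 0, 0, 39, 0, 0, 0.99, 0, 0, 0, 39, 0, 0, 0.99, 0, 0, 0, 39, 0, 0, 0.97, 0, 0, 0, 39, 0, 0, 0, 0, 0, 0, 39, 0, 0, 0, 0, 0, 0, 39]
}}

```text
clock: 25.35
tool_pos: [0.6381, 0.215, 0.107]
eef_rot: [-0.815, 2.387, 0.279]
ft_force: [-0.4, 0.2, -0.0]
width: 0.0395
gripper_force: 0.0
```

```bash
python3 - <<'E'
from kin import *
T,s=cur();print(s['clock'],T[:3,3],s['ft_force'],s['gripper_force'],s['joint_pos'].round(2))
G=grasp((.645,.2245),48,38);n=twist(T,G,1)
E
```

```text
25.35 [0.63814361 0.21503853 0.10696859] [-0.42851404  0.22385961 -0.02799898] 0.0 [ 0.    0.54  1.6   0.72  0.59 -2.75]
1 rows of [-0.0308, 0.0228, 0.0838, 0.0015, -0.0018, -0.0029]
```

>>> {"name": "carry_out", "arguments": {
  "commands": [0, 0.02, 0.06, 0, 0, -0.035, 39, 0, 0, 0, 0, 0, 0, 15, 0, 0, 0, 0, 0, 0, 15, 0, 0, 0, 0, 0, 0, 15, 0, 0, 0, 0, 0, 0, 15, 0, 0, 0, 0, 0, 0, 15]
}}

```text
clock: 25.85
tool_pos: [0.6387, 0.216, 0.1077]
eef_rot: [-0.9, 2.348, 0.249]
ft_force: [-3.1, -3.0, 7.0]
width: 0.0267
gripper_force: 38.8
```

>>> {"name": "carry_out", "arguments": {
  "commands": [0, 0, -1, 0, 0, 0, 15, 0, 0, -1, 0, 0, 0, 15, 1, 0, -0.75, 0, 0, 0, 15, 1, 0, -0.75, 0, 0, 0, 15, 1, 0, -0.75, 0, 0, 0, 15, 1, 0, -0.75, 0, 0, 0, 15, 1, 0, -0.75, 0, 0, 0, 15, -0.75, 0, -1, 0, 0, 0, 15, -0.75, 0, -1, 0, 0, 0, 15, -0.75, 0, -1, 0, 0, 0, 15, 0, 0, 0, 0, 0, 0, 15, 0, 0, 0, 0, 0, 0, 15]
}}

```text
clock: 26.85
tool_pos: [0.5366, 0.1433, 0.2388]
eef_rot: [-0.886, 2.399, 0.225]
ft_force: [0.3, -0.1, -1.9]
width: 0.027
gripper_force: 38.7
```

```bash
python3 - <<'E'
from kin import *
T,s=cur();print(s['clock'],np.degrees(np.arccos(-T[2,2])))
Rg=R.from_rotvec([-.9,2.348,.249]).as_matrix();zh=np.degrees(np.arctan2(Rg[1,2],Rg[0,2]));dh=np.degrees(np.arctan2(-Rg[0,1],Rg[1,1]));print('zh,dh',zh,dh,Rg[2,1])
hd=-90-(dh-zh)
P=place(Rg,.009,0,-.052,.0075,.10,hd);Q=place(Rg,.009,0,-.052,.0075,.0005,hd);print(hd,P[:3,3])
M=down((.50,-.06,.26),-30,36)
n=twist(T,M);q=check(T,M,n,s['joint_pos']);n=twist(M,P);q=check(M,P,n,q);n=twist(P,Q);check(P,Q,n,q)
E
```

```text
26.85 34.361152667439946
zh,dh 38.2187905371007 41.19796451578482 -0.03904545555380243
-92.97917397868412 [ 0.43846776 -0.40601216  0.1135    ]
11 rows of [0.1688, -0.9675, -0.2127, 0.0293, -0.0001, 0.0441]
minmargin 0.19 err 0.0 maxstep 0.16
[[0.54, 0.14, 0.24], [0.55, 0.09, 0.25], [0.55, 0.03, 0.25], [0.53, -0.03, 0.26]]
15 rows of [-0.4599, -0.779, 0.963, 0.0207, 0.0002, 0.0261]
minmargin 0.47 err 0.0 maxstep 0.08
[[0.5, -0.06, 0.26], [0.52, -0.18, 0.21], [0.5, -0.3, 0.16], [0.44, -0.41, 0.11]]
5 rows of [0.5967, 0.0389, 0.7953, -0.0, 0.0, -0.0]
minmargin 0.38 err 0.0 maxstep 0.07
[[0.44, -0.41, 0.11], [0.44, -0.41, 0.09], [0.44, -0.41, 0.07], [0.44, -0.41, 0.05], [0.44, -0.41, 0.03], [0.44, -0.41, 0.01]]
```

```bash
python3 - <<'E'
from kin import *
T,s=cur()
Rg=R.from_rotvec([-.9,2.348,.249]).as_matrix();hd=-92.98
P=place(Rg,.009,0,-.052,.0075,.10,hd)
T2=T.copy();T2[:3,3]+=T[:3,:3]@np.array([1,0,-.68])*.04
M=down((.49,-.06,.27),-30,36);print(T2[:3,3])
n=twist(T2,M);q=check(T2,M,n,s['joint_pos']);n=twist(M,P);q=check(M,P,n,q)
E
```

```text
[0.49951672 0.11234165 0.23867715]
11 rows of [0.0232, -0.8304, -0.1692, 0.0293, -0.0001, 0.0441]
minmargin 0.07 err 0.0 maxstep 0.16
[[0.5, 0.11, 0.24], [0.52, 0.07, 0.25], [0.52, 0.02, 0.26], [0.51, -0.03, 0.26]]
16 rows of [-0.4264, -0.7013, 0.9372, 0.0194, 0.0002, 0.0245]
minmargin 0.48 err 0.0 maxstep 0.07
[[0.49, -0.06, 0.27], [0.51, -0.17, 0.22], [0.5, -0.28, 0.17], [0.45, -0.39, 0.12]]
```

>>> {"name": "carry_out", "arguments": {
  "commands": [1, 0, -0.68, 0, 0, 0, 15, 1, 0, -0.68, 0, 0, 0, 15, 0.02, -0.7026, -0.143, 0.0248, 0, 0.0373, 15, 0.02, -0.7026, -0.143, 0.0248, 0, 0.0373, 15, 0.02, -0.7026, -0.143, 0.0248, 0, 0.0373, 15, 0.02, -0.7026, -0.143, 0.0248, 0, 0.0373, 15, 0.02, -0.7026, -0.143, 0.0248, 0, 0.0373, 15, 0.02, -0.7026, -0.143, 0.0248, 0, 0.0373, 15, 0.02, -0.7026, -0.143, 0.0248, 0, 0.0373, 15, 0.02, -0.7026, -0.143, 0.0248, 0, 0.0373, 15, 0.02, -0.7026, -0.143, 0.0248, 0, 0.0373, 15, 0.02, -0.7026, -0.143, 0.0248, 0, 0.0373, 15]
}}

```text
clock: 27.85
tool_pos: [0.5169, -0.0231, 0.2611]
eef_rot: [0.306, 2.508, -0.114]
ft_force: [0.5, 0.4, -0.3]
width: 0.0269
gripper_force: 38.6
```

>>> {"name": "carry_out", "arguments": {
  "commands": [0.02, -0.7026, -0.143, 0.0248, 0, 0.0373, 15, 0.02, -0.7026, -0.143, 0.0248, 0, 0.0373, 15, 0.02, -0.7026, -0.143, 0.0248, 0, 0.0373, 15, -0.426, -0.701, 0.937, 0.0194, 0.0002, 0.0245, 15, -0.426, -0.701, 0.937, 0.0194, 0.0002, 0.0245, 15, -0.426, -0.701, 0.937, 0.0194, 0.0002, 0.0245, 15, -0.426, -0.701, 0.937, 0.0194, 0.0002, 0.0245, 15, -0.426, -0.701, 0.937, 0.0194, 0.0002, 0.0245, 15, -0.426, -0.701, 0.937, 0.0194, 0.0002, 0.0245, 15, -0.426, -0.701, 0.937, 0.0194, 0.0002, 0.0245, 15, -0.426, -0.701, 0.937, 0.0194, 0.0002, 0.0245, 15, 0, 0, 0, 0, 0, 0, 15]
}}

```text
clock: 28.85
tool_pos: [0.5239, -0.2406, 0.1852]
eef_rot: [1.284, 2.238, -0.449]
ft_force: [-0.5, 0.9, -1.0]
width: 0.0268
gripper_force: 38.4
```

```bash
python3 - <<'E'
from kin import *
T,s=cur();print(s['clock'],T[:3,3],s['width'],s['gripper_force'])
Rg=R.from_rotvec([-.9,2.348,.249]).as_matrix();hd=-92.98
P=place(Rg,.009,0,-.052,.0075,.10,hd);n=twist(T,P)
E
```

```text
28.85 [ 0.52388939 -0.24059572  0.18521805] 0.02680263693013573 38.448752374970354
8 rows of [-0.4218, -0.7738, 0.8992, 0.0188, -0.0002, 0.0246]
```

>>> {"name": "carry_out", "arguments": {
  "commands": [-0.422, -0.774, 0.899, 0.0188, -0.0002, 0.0246, 15, -0.422, -0.774, 0.899, 0.0188, -0.0002, 0.0246, 15, -0.422, -0.774, 0.899, 0.0188, -0.0002, 0.0246, 15, -0.422, -0.774, 0.899, 0.0188, -0.0002, 0.0246, 15, -0.422, -0.774, 0.899, 0.0188, -0.0002, 0.0246, 15, -0.422, -0.774, 0.899, 0.0188, -0.0002, 0.0246, 15, -0.422, -0.774, 0.899, 0.0188, -0.0002, 0.0246, 15, -0.422, -0.774, 0.899, 0.0188, -0.0002, 0.0246, 15, 0, 0, 0, 0, 0, 0, 15, 0, 0, 0, 0, 0, 0, 15]
}}

```text
clock: 29.68
tool_pos: [0.4455, -0.4068, 0.1159]
eef_rot: [1.845, 1.878, -0.653]
ft_force: [-0.2, 0.1, -0.1]
width: 0.0266
gripper_force: 38.4
```

```bash
python3 - <<'E'
from kin import *
from workcell import vision
T,s=cur();print(s['clock'],T[:3,3])
f=vision.grab_frame('wrist');f['T']=T;np.save('pics/w9.npy',f,allow_pickle=True);cv2.imwrite('pics/w9.png',f['frame'][:,:,::-1])
saus(f,z=.02);saus(f,z=T[2,3]+.007)
Rg=R.from_rotvec([-.9,2.348,.249]).as_matrix();hd=-92.98
P=place(Rg,.009,0,-.052,.0075,.01,hd);n=twist(T,P)
E
```

```text
29.6833 [ 0.44549393 -0.40680286  0.11588562]
[351. 141.] 4841 mid [ 0.488  -0.4176] yaw 84.5 len 0.114 near end [ 0.4826 -0.4742]
[427. 142.] 5557 mid [ 0.5375 -0.4159] yaw 84.5 len 0.113 near end [ 0.5321 -0.4721]
[279. 278.] 6127 mid [ 0.4365 -0.694 ] yaw 86.5 len 0.378 near end [ 0.4251 -0.8827]
[180. 297.] 507 mid [ 0.3022 -0.6926] yaw -31.5 len 0.067 near end [ 0.2738 -0.6752]
[351. 141.] 4841 mid [ 0.4634 -0.3223] yaw 84.5 len 0.043 near end [ 0.4613 -0.3437]
[427. 142.] 5557 mid [ 0.4822 -0.3216] yaw 84.5 len 0.043 near end [ 0.4801 -0.3429]
[279. 278.] 6127 mid [ 0.4438 -0.4271] yaw 86.5 len 0.143 near end [ 0.4395 -0.4987]
[180. 297.] 507 mid [ 0.3929 -0.4266] yaw -31.5 len 0.025 near end [ 0.3821 -0.42  ]
4 rows of [0.7031, -0.0446, 0.9193, 0.0007, 0.0002, 0.0003]
```

View pics/w9.png

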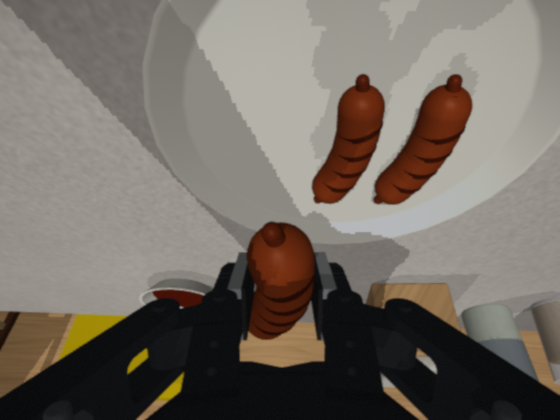

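Both placed sausages lie flat and parallel on the plate at (351,141) and (427,142), with the third in the fingers at (279,278). I lower it to the left of them.

>>> {"name": "carry_out", "arguments": {
  "commands": [0.703, -0.13, 0.919, 0.0007, 0, 0, 15, 0.703, -0.05, 0.919, 0.0007, 0, 0, 15, 0.703, 0, 0.919, 0.0007, 0, 0, 15, 0.703, 0, 0.919, 0.0007, 0, 0, 15, 0, 0, 0, 0, 0, 0, 15, 0, 0, 0, 0, 0, 0, 15]
}}

```text
clock: 30.23
tool_pos: [0.4396, -0.4057, 0.0247]
eef_rot: [1.846, 1.879, -0.66]
ft_force: [0.5, 0.0, -0.4]
width: 0.0271
gripper_force: 38.5
```

```bash
python3 - <<'E'
from kin import *
T,s=cur();print(s['clock'],T[:3,3],s['ft_force'])
Rg=R.from_rotvec([-.9,2.348,.249]).as_matrix();hd=-92.98
P=place(Rg,.009,0,-.052,.0075,.0003,hd);n=twist(T,P,2)
f=load('w9');W=f['T']@f['mount'];g=cv2.GaussianBlur(cv2.cvtColor(f['frame'],cv2.COLOR_RGB2GRAY),(3,3),0)
print('rim px->world',plane(f,W,[[145,80],[215,200],[350,240],[430,225],[520,170],[557,110]],.018).round(4))
E
```

```text
30.2333 [ 0.43955445 -0.40574799  0.0246971 ] [ 0.4979537   0.03054932 -0.41270576]
2 rows of [0.159, -0.0164, 0.2223, 0.0004, 0.0006, 0.0009]
rim px->world [[ 0.3645 -0.3681  0.018 ]
 [ 0.3873 -0.4774  0.018 ]
 [ 0.5107 -0.534   0.018 ]
 [ 0.5773 -0.504   0.018 ]
 [ 0.6146 -0.4315  0.018 ]
 [ 0.6064 -0.3809  0.018 ]]
```

>>> {"name": "carry_out", "arguments": {
  "commands": [0.159, -0.016, 0.222, 0.0004, 0.0006, 0.0009, 15, 0.159, -0.016, 0.222, 0.0004, 0.0006, 0.0009, 15, 0, 0, 0, 0, 0, 0, 15, 0, 0, 0, 0, 0, 0, 15, 0, 0, 0, 0, 0, 0, 35, 0, 0, 0, 0, 0, 0, 35]
}}

```text
clock: 30.73
tool_pos: [0.4383, -0.4072, 0.0144]
eef_rot: [1.853, 1.872, -0.658]
ft_force: [0.8, 0.3, -0.6]
width: 0.0349
gripper_force: 0.0
```

>>> {"name": "carry_out", "arguments": {
  "commands": [0, 0, -0.4, 0, 0, 0, 35, 0, 0, -1, 0, 0, 0, 35, 0, 0, -1, 0, 0, 0, 35, 0, 0, -1, 0, 0, 0, 50, 0, 0, -1, 0, 0, 0, 50, 0, 0, -1, 0, 0, 0, 60, 0, 0, -1, 0, 0, 0, 60, 0, 0, -1, 0, 0, 0, 60, 0, 0, -1, 0, 0, 0, 60, 0, 0, 0, 0, 0, 0, 60]
}}

```text
clock: 31.57
tool_pos: [0.4444, -0.3046, 0.1515]
eef_rot: [1.85, 1.87, -0.655]
ft_force: [0.6, -0.4, 0.7]
width: 0.0598
gripper_force: 0.0
```

```bash
python3 - <<'E'
from kin import *
from workcell import vision
T,s=cur();print(s['clock'],T[:3,3],s['joint_pos'].round(2))
f=vision.grab_frame('wrist');f['T']=T;np.save('pics/w10.npy',f,allow_pickle=True);cv2.imwrite('pics/w10.png',f['frame'][:,:,::-1])
saus(f,z=.02)
t=vision.grab_frame('top');np.save('pics/t10.npy',t,allow_pickle=True)
# dome poses, tool straight down: which yaw
for yaw in range(-180,180,20):
    o=[]
    for p in((.497,-.11,.115),(.497,-.11,.25),(.489,-.414,.25),(.489,-.414,.12)):
        q,er,mg=ik(down(p,yaw),s['joint_pos']);o.append((mg.round(2),q[5].round(1)) if er<.003 else None)
    print(yaw,o)
E
```

```text
31.5667 [ 0.44437603 -0.30456156  0.1514623 ] [-0.57  0.4   1.7  -0.78  0.84 -0.1 ]
[279. 197.] 1768 mid [ 0.4379 -0.4179] yaw 85.2 len 0.116 near end [ 0.433  -0.4756]
[330. 199.] 1850 mid [ 0.4877 -0.4188] yaw 84.3 len 0.116 near end [ 0.482  -0.4767]
[380. 200.] 2032 mid [ 0.5373 -0.4167] yaw 84.6 len 0.115 near end [ 0.5318 -0.4741]
-180 [(np.float64(0.92), np.float64(1.1)), (np.float64(1.1), np.float64(1.1)), (np.float64(0.75), np.float64(0.7)), (np.float64(0.91), np.float64(0.7))]
-160 [(np.float64(0.92), np.float64(0.8)), (np.float64(1.1), np.float64(0.8)), (np.float64(0.75), np.float64(0.3)), (np.float64(0.91), np.float64(0.3))]
-140 [(np.float64(0.92), np.float64(0.4)), (np.float64(1.1), np.float64(0.4)), (np.float64(0.75), np.float64(-0.0)), (np.float64(0.91), np.float64(-0.0))]
-120 [(np.float64(0.92), np.float64(0.1)), (np.float64(1.1), np.float64(0.1)), (np.float64(0.75), np.float64(-0.4)), (np.float64(0.91), np.float64(-0.4))]
-100 [(np.float64(0.92), np.float64(-0.3)), (np.float64(1.1), np.float64(-0.3)), (np.float64(0.75), np.float64(-0.7)), (np.float64(0.91), np.floa
[... 1333 characters left out ...]
at64(-3.4)), (np.float64(-4.12), np.float64(-7.0)), (np.float64(-1.72), np.float64(-0.7))]
100 [(np.float64(0.36), np.float64(2.5)), (np.float64(0.36), np.float64(2.5)), (np.float64(0.75), np.float64(2.1)), (np.float64(0.8), np.float64(2.1))]
120 [(np.float64(0.71), np.float64(2.2)), (np.float64(0.71), np.float64(2.2)), (np.float64(0.75), np.float64(1.7)), (np.float64(0.91), np.float64(1.7))]
140 [(np.float64(0.92), np.float64(1.8)), (np.float64(1.06), np.float64(1.8)), (np.float64(0.75), np.float64(1.4)), (np.float64(0.91), np.float64(1.4))]
160 [(np.float64(0.92), np.float64(1.5)), (np.float64(1.1), np.float64(1.5)), (np.float64(0.75), np.float64(1.0)), (np.float64(0.91), np.float64(1.0))]
```

View pics/w10.png

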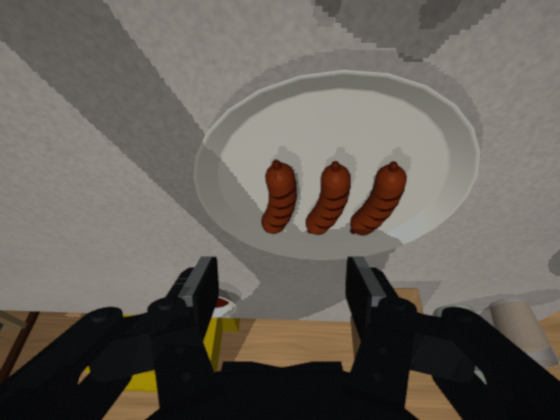

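The wrist view shows the three sausages flat and parallel on the plate at (279,197), (330,199) and (380,200). The plate's rim spans columns 194 to 480 and rows 70 to 260. Next I refine the plate centre and the dome knob.

```bash
python3 - <<'E'
from kin import *
f=load('w10');W=f['T']@f['mount']
def circ(p,r):
    g=least_squares(lambda c:np.hypot(*(p-c).T)-r,PL,loss='soft_l1',f_scale=.002);return g.x,np.abs(g.fun)
e_=plane(f,W,[[194,163],[480,155],[345,70],[320,261],[215,110],[460,105],[230,228],[400,250]],.018)[:,:2]
print('manual',circ(e_,.134)[0].round(4),(np.hypot(*(e_-circ(e_,.134)[0]).T)).round(3))
def rad(f,W,name,z,rmin,rmax,c0,r):
    gr=cv2.cvtColor(f['frame'],cv2.COLOR_RGB2GRAY).astype(np.float32);pts=[]
    for a in np.radians(np.arange(0,360,3)):
        rr=np.arange(rmin,rmax,.0007);q=np.r_[c0,z]+np.c_[rr*np.cos(a),rr*np.sin(a),0*rr];uv=proj(f,W,q).astype(np.float32)
        if (uv[:,1]>275).any() and name=='wrist': continue
        s=cv2.remap(gr,uv[:,:1],uv[:,1:],1).ravel();d=s[:-4]-s[4:];i=d.argmax()
        if d[i]>12:pts.append(q[i+2,:2])
    p=np.array(pts);c,er=circ(p,r);print(name,c.round(4),len(p),np.median(er).round(4));return c
rad(f,W,'wrist',.018,.122,.146,PL,.134)
t=load('t10');rad(t,cam(t),'top',.018,.122,.146,PL,.134)
for n in('top0','scene0'):
    g=load(n);rad(g,cam(g),n,.018,.122,.146,PL,.134)
# knob, top
for n in('top0','scene0'):
    g=load(n);V=cv2.cvtColor(g['frame'],cv2.COLOR_RGB2HSV)[...,2];N,l,st,ce=cv2.connectedComponentsWithStats((V<45).astype(np.uint8))
    i=min(range(1,N),key=lambda i:abs(ce[i][0]-310)+abs(ce[i][1]-198)+(1e3 if st[i,4]<30 else 0));print(n,ce[i],plane(g,cam(g),ce[i],.112)[0].round(4))
E
```

```text
manual [ 0.4901 -0.4113] [0.135 0.132 0.134 0.135 0.141 0.134 0.124 0.139]
wrist [ 0.488  -0.4115] 94 0.0019
top [ 0.4839 -0.417 ] 16 0.0009
top0 [ 0.4878 -0.4088] 54 0.0008
scene0 [ 0.4983 -0.4192] 54 0.0029
top0 [314.20289855 204.91304348] [ 0.4992 -0.1107  0.112 ]
scene0 [305.5        191.60377358] [ 0.497  -0.1097  0.112 ]
```

```bash
python3 - <<'E'
from kin import *
T,s=cur();A=T.copy()
K=down((.498,-.110,.20),-93);n=twist(T,K);q=check(T,K,n,s['joint_pos'])
E
```

```text
9 rows of [0.9626, 0.2739, -0.6325, -0.001, 0.0343, 0.0032]
minmargin 0.64 err 0.0 maxstep 0.11
[[0.44, -0.31, 0.15], [0.46, -0.24, 0.15], [0.48, -0.17, 0.17], [0.5, -0.11, 0.2]]
```

>>> {"name": "carry_out", "arguments": {
  "commands": [0.963, 0.274, -0.6325, -0.001, 0.0343, 0.0032, 60, 0.963, 0.274, -0.6325, -0.001, 0.0343, 0.0032, 60, 0.963, 0.274, -0.6325, -0.001, 0.0343, 0.0032, 60, 0.963, 0.274, -0.6325, -0.001, 0.0343, 0.0032, 60, 0.963, 0.274, -0.6325, -0.001, 0.0343, 0.0032, 60, 0.963, 0.274, -0.6325, -0.001, 0.0343, 0.0032, 60, 0.963, 0.274, -0.6325, -0.001, 0.0343, 0.0032, 60, 0.963, 0.274, -0.6325, -0.001, 0.0343, 0.0032, 60, 0.963, 0.274, -0.6325, -0.001, 0.0343, 0.0032, 60, 0, 0, 0, 0, 0, 0, 60, 0, 0, 0, 0, 0, 0, 60]
}}

```text
clock: 32.58
tool_pos: [0.4973, -0.1094, 0.1914]
eef_rot: [-2.279, -2.161, 0.004]
ft_force: [-0.3, 0.2, -1.1]
width: 0.0602
gripper_force: 0.0
```

```bash
python3 - <<'E'
from kin import *
from workcell import vision
T,s=cur();print(s['clock'],T.round(3))
f=vision.grab_frame('wrist');f['T']=T;np.save('pics/w11.npy',f,allow_pickle=True);cv2.imwrite('pics/w11.png',f['frame'][:,:,::-1])
K=down((.498,-.110,.094),-93);n=twist(T,K)
W=T@f['mount'];print('expected knob px',proj(f,W,[[.498,-.110,.123],[.498,-.110,.11]]))
E
```

```text
32.5833 [[ 0.053  0.999 -0.002  0.497]
 [ 0.999 -0.053 -0.001 -0.109]
 [-0.001 -0.002 -1.     0.191]
 [ 0.     0.     0.     1.   ]]
5 rows of [-0.005, 0.0087, 0.9736, -0.0002, 0.0001, -0.0001]
expected knob px [[281.26732687 225.02380942]
 [281.32110136 219.18043585]]
```

View pics/w11.png

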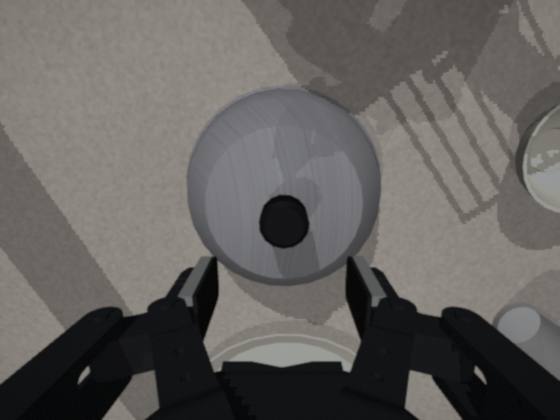

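The knob is at (284,220) and the projection expected about (281,222), so the dome is within 3 mm of the estimate. I go down and grip it.

>>> {"name": "carry_out", "arguments": {
  "commands": [0.01, 0.13, 0.974, 0, 0, 0, 60, 0.01, 0, 0.974, 0, 0, 0, 60, 0, 0, 0.974, 0, 0, 0, 60, 0, 0, 0.974, 0, 0, 0, 60, 0, 0, 0.974, 0, 0, 0, 60, 0, 0, 0, 0, 0, 0, 60, 0, 0, 0, 0, 0, 0, 60]
}}

```text
clock: 33.22
tool_pos: [0.4991, -0.1084, 0.0939]
eef_rot: [-2.277, -2.16, 0.004]
ft_force: [0.7, -0.1, 0.3]
width: 0.0602
gripper_force: 0.0
```

>>> {"name": "carry_out", "arguments": {
  "commands": [0, 0, 0, 0, 0, 0, 20, 0, 0, 0, 0, 0, 0, 20, 0, 0, 0, 0, 0, 0, 20, 0, 0, 0, 0, 0, 0, 20, 0, 0, 0, 0, 0, 0, 20, 0, 0, 0, 0, 0, 0, 20],
  "newtons": 60
}}

```text
clock: 33.72
tool_pos: [0.5003, -0.1085, 0.0962]
eef_rot: [2.278, 2.162, -0.0]
ft_force: [-2.3, -0.1, 6.7]
width: 0.0338
gripper_force: 59.9
```

>>> {"name": "carry_out", "arguments": {
  "commands": [0, 0, -0.3, 0, 0, 0, 20, 0, 0, -0.8, 0, 0, 0, 20, 0, 0, -1, 0, 0, 0, 20, 0, 0, -1, 0, 0, 0, 20, 0, 0, -1, 0, 0, 0, 20, 0, 0, -0.5, 0, 0, 0, 20, 0, 0, 0, 0, 0, 0, 20, 0, 0, 0, 0, 0, 0, 20]
}}

```text
clock: 34.38
tool_pos: [0.5, -0.108, 0.1871]
eef_rot: [-2.278, -2.162, 0.0]
ft_force: [-0.5, 0.9, -3.5]
width: 0.0339
gripper_force: 60.3
```

```bash
python3 - <<'E'
from kin import *
from workcell import vision
T,s=cur();print(s['clock'],T.round(4).tolist(),s['ft_force'],s['width'])
f=vision.grab_frame('wrist');f['T']=T;np.save('pics/w12.npy',f,allow_pickle=True)
K=T.copy();K[:3,3]=[.488,-.4115,.19];q,er,mg=ik(K,s['joint_pos']);print(mg,er);n=twist(T,K)
E
```

```text
34.3833 [[0.0523, 0.9986, -0.0006, 0.5], [0.9986, -0.0523, 0.0005, -0.108], [0.0004, -0.0007, -1.0, 0.1871], [0.0, 0.0, 0.0, 1.0]] [-0.47046199  0.91408047 -3.51881624] 0.033913826040762846
0.8483158535411477 1.1102230246251565e-15
16 rows of [-0.9489, 0.0121, -0.0096, -0.0, -0.0, 0.0]
```

>>> {"name": "carry_out", "arguments": {
  "commands": [-0.4, 0.01, -0.01, 0, 0, 0, 20, -0.8, 0.01, -0.01, 0, 0, 0, 20, -1, 0.012, -0.01, 0, 0, 0, 20, -1, 0.012, -0.01, 0, 0, 0, 20, -1, 0.012, -0.01, 0, 0, 0, 20, -1, 0.012, -0.01, 0, 0, 0, 20, -1, 0.012, -0.01, 0, 0, 0, 20, -1, 0.012, -0.01, 0, 0, 0, 20, -1, 0.012, -0.01, 0, 0, 0, 20, -1, 0.012, -0.01, 0, 0, 0, 20, -1, 0.012, -0.01, 0, 0, 0, 20, -1, 0.012, -0.01, 0, 0, 0, 20]
}}

```text
clock: 35.43
tool_pos: [0.4905, -0.3334, 0.1879]
eef_rot: [-2.277, -2.16, 0.001]
ft_force: [-0.2, -0.4, -2.4]
width: 0.0339
gripper_force: 60.3
```

>>> {"name": "carry_out", "arguments": {
  "commands": [-1, 0.012, -0.01, 0, 0, 0, 20, -1, 0.012, -0.01, 0, 0, 0, 20, -1, 0.012, -0.01, 0, 0, 0, 20, -0.6, 0.01, 0, 0, 0, 0, 20, -0.38, 0.01, 0, 0, 0, 0, 20, 0, 0, 0, 0, 0, 0, 20, 0, 0, 0, 0, 0, 0, 20]
}}

```text
clock: 36.02
tool_pos: [0.488, -0.4111, 0.1891]
eef_rot: [-2.277, -2.161, 0.0]
ft_force: [-0.1, 1.4, -2.5]
width: 0.0337
gripper_force: 60.2
```

```bash
python3 - <<'E'
from kin import *
from workcell import vision
T,s=cur();print(s['clock'],T.round(4).tolist(),s['ft_force'],s['width'])
f=vision.grab_frame('wrist');f['T']=T;np.save('pics/w13.npy',f,allow_pickle=True)
t=vision.grab_frame('scene')
a=cv2.resize(f['frame'],(400,300));c=cv2.resize(t['frame'][80:230,260:460],(400,300),interpolation=2)
cv2.imwrite('pics/w13.png',np.hstack([a,c])[:,:,::-1])
K=T.copy();K[:3,3]=[.488,-.4115,.107];n=twist(T,K)
E
```

```text
36.0167 [[0.0524, 0.9986, -0.0019, 0.488], [0.9986, -0.0524, 0.0019, -0.4111], [0.0018, -0.002, -1.0, 0.1891], [0.0, 0.0, 0.0, 1.0]] [-0.13735897  1.41689387 -2.54467288] 0.03374816012527562
5 rows of [-0.0057, 0.0016, 0.821, -0.0, 0.0, 0.0]
```

View pics/w13.png

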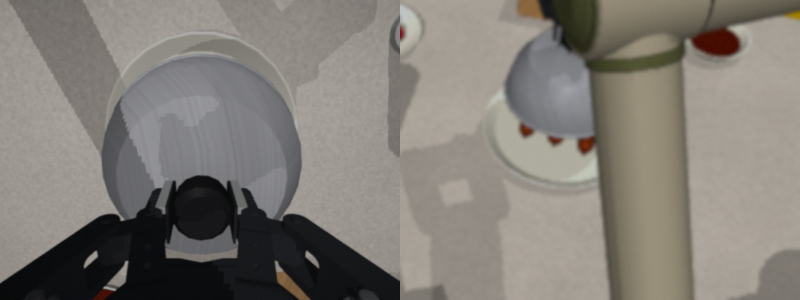

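The dome hangs level and centred over the plate: rim columns 103 to 303, plate 105 to 300. I lower it.

>>> {"name": "carry_out", "arguments": {
  "commands": [-0.005, 0, 0.6, 0, 0, 0, 20, -0.005, 0, 0.9, 0, 0, 0, 20, -0.005, 0, 0.9, 0, 0, 0, 20, -0.005, 0, 0.8, 0, 0, 0, 20, -0.005, 0, 0.5, 0, 0, 0, 20, 0, 0, 0.3, 0, 0, 0, 20, 0, 0, 0.1, 0, 0, 0, 20, 0, 0, 0, 0, 0, 0, 20, 0, 0, 0, 0, 0, 0, 20]
}}

```text
clock: 36.87
tool_pos: [0.4883, -0.4122, 0.1085]
eef_rot: [2.279, 2.163, -0.001]
ft_force: [0.5, -0.3, -2.1]
width: 0.0341
gripper_force: 60.2
```

>>> {"name": "carry_out", "arguments": {
  "commands": [0, 0, 0.06, 0, 0, 0, 20, 0, 0, 0.06, 0, 0, 0, 20, 0, 0, 0.05, 0, 0, 0, 20, 0, 0, 0, 0, 0, 0, 20, 0, 0, 0, 0, 0, 0, 20]
}}

```text
clock: 37.28
tool_pos: [0.488, -0.412, 0.1042]
eef_rot: [-2.278, -2.161, 0.001]
ft_force: [0.4, 1.1, -2.4]
width: 0.0338
gripper_force: 60.2
```

>>> {"name": "carry_out", "arguments": {
  "commands": [0, 0, 0.04, 0, 0, 0, 20, 0, 0, 0.04, 0, 0, 0, 20, 0, 0, 0.03, 0, 0, 0, 20, 0, 0, 0, 0, 0, 0, 20, 0, 0, 0, 0, 0, 0, 20]
}}

```text
clock: 37.7
tool_pos: [0.488, -0.412, 0.1023]
eef_rot: [-2.278, -2.162, 0.001]
ft_force: [-0.6, 0.8, -0.3]
width: 0.0339
gripper_force: 60.5
```

>>> {"name": "carry_out", "arguments": {
  "commands": [0, 0, 0.015, 0, 0, 0, 20, 0, 0, 0, 0, 0, 0, 20, 0, 0, 0, 0, 0, 0, 50, 0, 0, 0, 0, 0, 0, 60, 0, 0, 0, 0, 0, 0, 60, 0, 0, -0.3, 0, 0, 0, 60, 0, 0, -0.8, 0, 0, 0, 60, 0, 0, -1, 0, 0, 0, 60, 0, 0, -1, 0, 0, 0, 60, 0, 0, -1, 0, 0, 0, 60, 0, 0, -1, 0, 0, 0, 60, 0, 0, -1, 0, 0, 0, 60]
}}

```text
clock: 38.7
tool_pos: [0.4881, -0.412, 0.2252]
eef_rot: [-2.278, -2.162, 0.001]
ft_force: [-0.3, 0.0, -0.1]
width: 0.06
gripper_force: 0.0
```

>>> {"name": "carry_out", "arguments": {
  "commands": [1, 0, -1, 0, 0, 0, 60, 1, 0, -1, 0, 0, 0, 60, 1, 0, -1, 0, 0, 0, 60, 1, 0, -1, 0, 0, 0, 60, 1, 0, -0.5, 0, 0, 0, 60, 1, 0, 0, 0, 0, 0, 60, 0, 0, 0, 0, 0, 0, 60]
}}

```text
clock: 39.28
tool_pos: [0.4949, -0.2894, 0.3158]
eef_rot: [2.275, 2.165, 0.001]
ft_force: [-0.1, 0.8, 0.4]
width: 0.06
gripper_force: 0.0
```

```bash
python3 - <<'E'
from kin import *
from workcell import vision
T,s=cur();print(s['clock'],T[:3,3])
f=vision.grab_frame('wrist');t=vision.grab_frame('scene')
a=cv2.resize(f['frame'],(400,300));c=cv2.resize(t['frame'][80:380,60:460],(400,300))
cv2.imwrite('pics/w14.png',np.hstack([a,c])[:,:,::-1])
E
```

```text
39.2833 [ 0.49489808 -0.28940629  0.31576386]
```

View pics/w14.png

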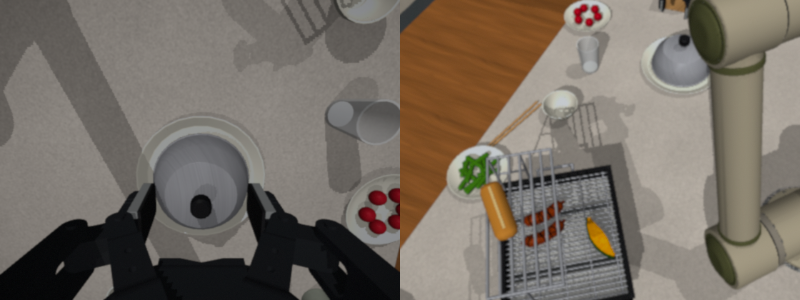

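The dome stands level and centred on the plate: dome at (200,180), plate ring at columns 137 to 265. Two sausages are left on the grate, and the pumpkin, roll, bowl and tumbler have not moved.

```bash
python3 -c "
from workcell import job
print(job.sign_off())"
```

```text
the job is handed in; nothing more can be done
None
```

The job is handed in at about 39 s: three sausages lie flat in one layer on the plate under the level, centred dome, two are left on the grate, and in the last picture the pumpkin, roll, bowl and tumbler are where they were.

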